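# Load the bench polishing tub, ease its sprung flap shut and snug the cam clamp

### The arm

A 6-joint arm with a two-finger parallel gripper is mounted at the origin on the work surface. World frame = base frame: x ahead of the robot, y to its left, z up, the work surface at z = 0. Lengths are in mm, angles in rad, forces in N, time in s.
With the tool pointing down it reaches from about 350 to 875 mm from the base axis. Payload 4.2 kg.
Tool frame: the origin (TCP) lies midway between the tips of the shut fingers; the grasp point (between the pads) lies 19 mm behind it (arm.grasp_offset is the distance from the TCP to the grasp point, in mm); z points along the fingers, y is the direction in which the jaws open and shut (so a half turn about z gives the same grasp; the last joint's range is limited). The gripper opens to 85 mm and grips with 20 to 120 N. Pads are 22 mm wide; open, the fingers measure 114 mm over their backs; the gripper's body (76 mm by 85 mm) begins 54 mm behind the grasp point. The pads swing forward as they close: fully open they stand 13 mm farther back than shut.
Start: joints at [1.414, 0.385, 0.008, 0, -1.194, -0.259], TCP at [252.418, 571.738, 231.312] pointing down, gripper open.
Joint ranges: [-3.14, 3.14], [-1.21, 2.06], [-1.07, 1.41], [-3.16, 2.05], [-2.99, -0.16], [-3.1, 3.1]. Speed limits (rad/s): [2.79, 2.79, 3.14, 3.14, 3.14, 3.14].

### API

Orientations are given as a unit quaternion [x, y, z, w].
In Python, from bench import arm gives the robot as it stands.
- The arm moves only by the tool move_arm, never from a script. Its argument "moves" is a list of rows, each an object with "gripper": the gripper's target within -1 to 1 (fully open at 1, half-way at 0, shut at -1); "xyz": the shift along the tool's x, y, z in cm, a list of three; "angular": the turn, a rotation vector about the tool's x, y, z in rad, a list of three. In form: [{"gripper": gripper, "xyz": [dx, dy, dz], "angular": [wx, wy, wz]}, ...]. A call has 1 to 10 rows; each row is the pose to reach, as a shift and turn from the pose commanded when the call began, along the tool's axes at that moment; what a row does not reach only later rows make up. A row lasts 1/8 s, in which the tool goes at most 62.5 mm and 10.7 degrees, less where a joint would pass 70% of its speed; a pose out of reach is approached as far as the arm can. A call with a gripper value outside its range is refused whole. The fingers move at their own pace and stop on an object; the grip force is fixed at half the most. Time passes only in rows, so rows that repeat a pose let the fingers close. It gives the time, the measured TCP pose, the force and the opening at its end, in the units of the state.
- arm.read_state(): the state, without advancing time (a new reading comes with each control period).
- arm.get_image(name): name is "side" or "top" or "wrist"; returns (picture, depth): 400x640x3 uint8, blue, green, red; 400x640 float32, mm along the optical axis (not along the pixel's ray), 0 where there is no reading.
- arm.get_calibration(name): a dict with "camera_matrix" (3x3 intrinsics, pixels), "k1" (the pictures are not rectified: a ray, as slopes to the right and down, at radius r is drawn at 1 + k1 r^2 times it, then the intrinsics apply), "R" (3x3) and "t" (3): a world point X has camera coordinates R X + t. Camera axes: x right, y down, z forward; pixel columns grow to the right and rows downward; lengths in mm; the calibration is good to about 2 mm. A picture is of the moment at which its call begins: read the wrist's pose just before it. get_calibration takes no time and is no camera call; for the wrist camera it gives the pose at the moment of the call.
- arm.job_done(): hands the job in, once; it reports no verdict.
The state is a dict: "clock": time; "joints": joint angles; "joint_vel": joint speeds; "joint_efforts": joint torques, N m; "position": TCP position; "ee_rot": TCP orientation; "contact_force": force on the tool from outside, world axes, zero at the start; "wrist_torque": the same for the moment, N m; "gripper_width": finger opening in mm.
Only numpy, scipy, OpenCV 4.12 (cv2) and the standard library are available. Lean on these libraries where they do the work, as an engineer would, in place of code of your own. Each camera call takes 0.05 s, during which the arm holds its last target. There are 200 camera calls.

### The job

Swing the polishing tub's clear flap up until its spring holds it open, and put all the brass cap nuts lying on the bench into the tub. Then bring the flap down by hand all the way shut, easing it against its spring so that it never slams, and turn the cam clamp's lever just far enough that its rubber nose takes up the gap and presses lightly on the flap's lug, squeezed by about 1 to 2 mm and never crushed. Leave the other things on the bench as they are.

Things in the scene. Friction and masses are not known exactly. Their poses are not given: they have to be found in the camera images.
- tub: Grey bench polishing tub, fixed, 190 (x) x 230 (y) x 85 mm high; origin at the centre of its underside, on the bench; z up, its front faces its own -x (the robot). Open at the top: inside 170 x 210 mm, floor 40 mm above the bench, 45 mm below the rim; covered by a clear flap hinged along its far (+x) rim. Place and yaw differ each time.
- flap_hinge (a point): Middle of the flap's hinge line (along the tub's y), at x +90, y 0, z 89.5 mm in the tub's frame.
- flap (a joint): Flap angle, rad: 0 shut and level, grows as the near edge swings up and back; stop at 1.65 (just past upright). Below about 1.3 a strut spring and the flap's weight pull it shut (0.63 N m when shut, i.e. 3 N at the bar, falling steadily to nothing at 1.35): let go there, it snaps shut hard. Above about 1.4 the spring holds it open.
- flap_bar (a point): Middle of the flap's round steel handle bar, 12 mm thick, 100 mm long, parallel to the tub's y, in the flap's plane, 224 mm from the hinge line. Shut: 39 mm before the tub's front face, 89.5 mm above the bench; fully open: 313 mm up. On two 10 mm stalks 45 mm either side of its middle; free between them for a grip from above, in which it can turn. Clear plate 7 x 185 x 225 mm.
- lug_face (a point): Outer face (looking to the tub's -y) of the aluminium lug, 30 x 22 x 30 mm, which stands on the flap's right side; the point moves with the flap. When shut, at x -20, y -125, z 106.5 mm in the tub's frame. The clamp's nose must press here, along the tub's +y.
- clamp: Dark steel cam clamp bolted to the bench on the tub's right, parallel to the tub; base 75 x 70 mm; origin on the bench under the vertical cam pivot, axes parallel to the tub's.
- cam_pivot (a point): Point on the vertical cam pivot, 140 mm above the bench.
- cam_knob (a point): Middle of the gripping length of the black upright knob at the end of the cam lever: 18 mm thick, from 118 to 156 mm above the bench, 90 mm from the pivot; the point is 140 mm above the bench. The flat lever (14 mm wide) lies right under the knob, its top at 118 mm.
- cam (a joint): Cam lever angle, 0 to 1.6 rad. At 0 the lever points to the clamp's -x (the robot); grows counter-clockwise from above, the knob swinging out to the clamp's -y. It pushes the jaw with the rubber nose along the clamp's +y by 10 mm per rad. Needs 3 to 4 N at the knob, more as the nose presses; stays where it is left.
- nose_face (a point): Middle of the front face of the round black rubber nose (16 mm across) on the jaw, 103.5 mm above the bench; it faces the lug across a gap of about 5 to 11 mm with the flap shut and the cam at 0, different each time.
- nose (a joint): How far the rubber nose is squeezed, in m: 0 free, at most 0.006. It stays 0 until the nose meets the lug of the shut flap, then grows as the cam goes on; about 6 N per mm. Right: squeezed about 1 to 2 mm; more than 4.5 mm crushes it.
- nut0: Raw brass hexagonal cap nut, 140 g: prism 37 mm across corners, 32 mm across flats, 18 mm high, then a short cone to a total height of 26 mm with a flat 20 mm top; origin at the centre of its underside, z through the cone, a corner towards its own +x. Four to six alike lie on the bench left of the tub (an absent one reads None).
- nut1: Raw brass hexagonal cap nut, 140 g: prism 37 mm across corners, 32 mm across flats, 18 mm high, then a short cone to a total height of 26 mm with a flat 20 mm top; origin at the centre of its underside, z through the cone, a corner towards its own +x. Four to six alike lie on the bench left of the tub (an absent one reads None).
- nut2: Raw brass hexagonal cap nut, 140 g: prism 37 mm across corners, 32 mm across flats, 18 mm high, then a short cone to a total height of 26 mm with a flat 20 mm top; origin at the centre of its underside, z through the cone, a corner towards its own +x. Four to six alike lie on the bench left of the tub (an absent one reads None).
- nut3: Raw brass hexagonal cap nut, 140 g: prism 37 mm across corners, 32 mm across flats, 18 mm high, then a short cone to a total height of 26 mm with a flat 20 mm top; origin at the centre of its underside, z through the cone, a corner towards its own +x. Four to six alike lie on the bench left of the tub (an absent one reads None).
- nut4: Raw brass hexagonal cap nut, 140 g: prism 37 mm across corners, 32 mm across flats, 18 mm high, then a short cone to a total height of 26 mm with a flat 20 mm top; origin at the centre of its underside, z through the cone, a corner towards its own +x. Four to six alike lie on the bench left of the tub (an absent one reads None).
- nut5: Raw brass hexagonal cap nut, 140 g: prism 37 mm across corners, 32 mm across flats, 18 mm high, then a short cone to a total height of 26 mm with a flat 20 mm top; origin at the centre of its underside, z through the cone, a corner towards its own +x. Four to six alike lie on the bench left of the tub (an absent one reads None).
- pot: Bystander, to be left alone: small closed aluminium pot, 34 mm across, 40 mm high, standing among the nuts; origin at the middle of its underside.
- tool_can: Bystander, to be left alone: tin can with tools, 68 mm across, 85 mm high, the tools reach 165 mm; origin at the middle of its underside.
- brush_can: Bystander, to be left alone: tin can with brushes, 64 mm across, 80 mm high, the brushes reach 160 mm; origin at the middle of its underside.
- low_tin: Bystander, to be left alone: low tin, 72 mm across, 45 mm high; origin at the middle of its underside.
- bowl: Bystander, to be left alone: white bowl, 130 mm across, 50 mm high; origin at the middle of its underside.
- hammer: Bystander, to be left alone: small hammer lying on the bench; origin at its underside, handle to its own -x.
- driver: Bystander, to be left alone: screwdriver lying on the bench; origin at its underside, handle to its own -x.
Things that resemble listed ones, but are neither listed nor needed, are in the scene too. Of the things that look like the clamp, the middle-sized one is meant.

How it is judged:
By the outcome, as a careful person would: the job done as asked, in the order asked, and still so for the second after the job is handed in, with the robot touching nothing.
Of nut0, nut1, nut2, nut3, nut4, nut5 only 4 to 6 are there at a start; the rules pass over those that are not, and their reading is None.
At some moment in a run one of nut0, nut1, nut2, nut3, nut4, nut5 may be knocked a few centimetres aside while the robot is not near it.
It also fails if it takes over 210 s, if anything falls off the work surface, if the arm or the gripper's body presses on something with over 40 N, if the wrist force passes 120 N, or if a joint passes its speed limit or range.

## Working session

There is one attempt and no reset: what is moved stays moved. The work goes in short steps, Python scripts to look and compute and a tool call to move; the robot and the scene stay as the last step left them, time stands still between calls to the robot, and variables do not carry over. Pictures are saved under pics/ and viewed, about 12 in all and at most 16, crops included, and the job is handed in when it is done.

Besides the shell and the picture viewer there is one more tool, called after "Emit:" as a command line: name --argument value ..., lists and objects as JSON in quotes. move_arm: Moves the arm, as the interface text tells. Its arguments: {"type":"object","properties":{"moves":{"type":"array","items":{"type":"object","properties":{"gripper":{"type":"number"},"xyz":{"type":"array","items":{"type":"number"}},"angular":{"type":"array","items":{"type":"number"}}}}}},"required":["moves"]}

```bash
mkdir -p pics; ls; cat > h.py <<'E'
import numpy as np, cv2, json
from bench import arm
from scipy.spatial.transform import Rotation as Rn
def grab(n,f):
    c=arm.get_calibration(n); p,d=arm.get_image(n); np.savez(f'{f}.npz',p=p,d=d,K=c['camera_matrix'],k1=c['k1'],R=c['R'],t=c['t']); cv2.imwrite(f'pics/{f}.png',p); return p,d,c
def load(f):
    z=np.load(f+'.npz'); return z['p'],z['d'],dict(camera_matrix=z['K'],k1=float(z['k1']),R=z['R'],t=z['t'])
def rays(c,uv):
    K=np.array(c['camera_matrix'],float); uv=np.array(uv,float).reshape(-1,1,2)
    s=cv2.undistortPoints(uv,K,np.array([c['k1'],0,0,0.])).reshape(-1,2)
    return np.c_[s,np.ones(len(s))]
def onplane(c,uv,z):
    R=np.array(c['R']);t=np.array(c['t']).ravel(); r=rays(c,uv)@R; o=-R.T@t
    return o+r*((z-o[2])/r[:,2])[:,None]
def atdepth(c,uv,d):
    R=np.array(c['R']);t=np.array(c['t']).ravel(); return (rays(c,uv)*np.array(d).reshape(-1,1)-t)@R
def proj(c,X):
    R=np.array(c['R']);t=np.array(c['t']).ravel(); q=np.atleast_2d(X)@R.T+t; s=q[:,:2]/q[:,2:]
    s=s*(1+c['k1']*(s**2).sum(1))[:,None]; K=np.array(c['camera_matrix']); return s*[K[0,0],K[1,1]]+K[:2,2]
E
python3 - <<'E'
from h import *
s=arm.read_state(); print(s)
for n in('top','side','wrist'):
    p,d,c=grab(n,n+'0'); R=np.array(c['R']);print(n,-R.T@np.array(c['t']).ravel(),R[2],c['camera_matrix'][0][0],c['k1'])
E
```

```text
pics
{'clock': 0.0, 'joints': array([ 1.41361103e+00,  3.85541011e-01,  6.62523002e-03, -5.15930211e-04,
       -1.19397776e+00, -2.58600268e-01]), 'joint_vel': array([-0.00140559,  0.00130901,  0.0023901 ,  0.00158644, -0.00123968,
        0.00057844]), 'joint_efforts': array([ 3.48716694e-04, -3.92285764e+01,  1.88400668e+01,  4.18642983e+00,
       -4.64488970e-03,  4.66779895e-06]), 'position': array([252.18540015, 571.22728344, 230.22821036]), 'ee_rot': array([ 9.78447800e-01, -2.06491517e-01, -1.86308868e-04,  1.05941405e-03]), 'contact_force': array([ 0.15834999, -0.10973667,  0.62468166]), 'wrist_torque': array([-0.02005449,  0.03276492, -0.00488695]), 'gripper_width': 85.33684453770326}
top [ 381.25399589  -28.36532485 1180.40613122] [ 0.16201248  0.03067401 -0.98631185] 396.3853787299559 -0.09130964467814097
side [370.92387838 634.40839581 900.05096455] [ 0.18799201 -0.62412763 -0.75836911] 371.5669847770309 -0.06778162336354722
wrist [325.88715508 539.15745158 374.37517682] [-0.28084294  0.12192804 -0.95197731] 282.76603419166383 -0.019202428430671166
```

View pics/top0.png

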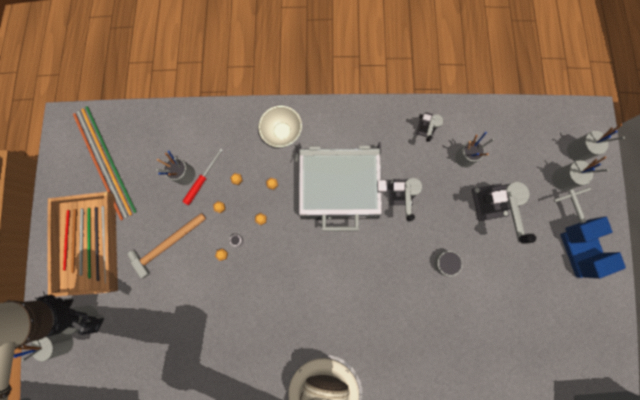

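View pics/side0.png

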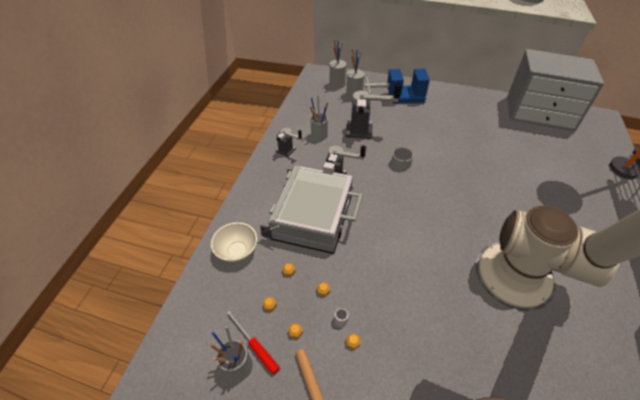

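Top view: the tub is centred at about (340,182), with its handle bar at (341,228). Five orange-brass nuts lie at (236,179), (272,183), (219,207), (261,218) and (221,254). The pot is at (236,240). There are three clamp-like things: small (430,122), middle (403,190) and large (500,205). The middle one is beside the tub's lug, so it is the one meant. I'll measure and confirm it in a crop.

```bash
python3 - <<'E'
from h import *
for f in('top0','side0'):
    p,d,c=load(f)
    hsv=cv2.cvtColor(p,cv2.COLOR_BGR2HSV)
    m=cv2.inRange(hsv,(10,150,150),(28,255,255))
    n,l,st,ce=cv2.connectedComponentsWithStats(m)
    for i in range(1,n):
        if 25<st[i,4]<400:
            uv=ce[i]; print(f,uv.round(1),st[i,4],onplane(c,uv,16).round(1)[0], d[int(uv[1]),int(uv[0])])
p,d,c=load('top0')
vs,us=np.mgrid[0:400,0:640]
P=atdepth(c,np.c_[us.ravel(),vs.ravel()],d.ravel()).reshape(400,640,3); np.save('P.npy',P)
# tub rim: near-height 85-95 within box
m=((P[...,2]>75)&(P[...,2]<100)).astype(np.uint8); m[:, :290]=0; m[:,385:]=0; m[:140]=0;m[235:]=0
q=P[m>0]; print(len(q)); r=cv2.minAreaRect(q[:,:2].astype(np.float32)); print(r,cv2.boxPoints(r))
print('clamp: pts', )
for u,v in[(413,184),(410,212),(383,187),(403,190),(341,228),(325,222),(356,222),(341,150),(302,152),(378,152),(302,214),(380,214)]: print((u,v),P[v,u].round(0))
cr=cv2.resize(p[100:260,290:550],None,fx=3,fy=3,interpolation=cv2.INTER_CUBIC); cv2.imwrite('pics/cr1.png',cr)
E
```

```text
top0 [97.8  7.4] 200 [1238.6  787.1   16. ] 2183.392
top0 [273.4  14.2] 85 [1175.6  162.3   16. ] 2129.5981
top0 [289.1   2.6] 95 [1218.4  111.3   16. ] 2141.2034
top0 [478.2  13.4] 61 [1175.  -514.6   16. ] 2103.2832
top0 [491.7   2.4] 84 [1218.  -564.9   16. ] 2100.7092
top0 [ 3.6 26.2] 190 [1199.1 1164.5   16. ] 2182.4326
top0 [82.7 19.6] 48 [1194.1  838.1   16. ] 2162.8755
top0 [259.5  18.4] 57 [1161.5  208.5   16. ] 2122.3367
top0 [464.8  16.6] 42 [1161.9 -468.2   16. ] 2095.093
top0 [276.5  68.3] 32 [979.6 147.1  16. ] 2076.9858
top0 [ 22.8 106.9] 45 [ 877.2 1018.5   16. ] 2095.9124
top0 [ 24.7 131.8] 91 [787.7 995.9  16. ] 2063.297
top0 [106.2 162.2] 283 [677.7 685.1  16. ] 1227.8925
top0 [ 10.7 131.6] 51 [ 790.6 1051.5   16. ] 2071.9177
top0 [  2.2 175.9] 214 [ 638.  1060.9   16. ] 1683.906
top0 [235.9 178.5] 81 [621.3 263.2  16. ] 1186.6619
top0 [271.5 183.2] 80 [606.1 154.   16. ] 1182.6564
top0 [218.6 206.5] 82 [535.9 312.7  16. ] 0.0
top0 [ 72.5 239.9] 164 [431.8 776.7  16. ] 1181.8198
top0 [260.4 218.5] 81 [499.6 185.   16. ] 1164.0431
top0 [221.1 254.2] 90 [393.9 300.  
[... 1195 characters left out ...]
.1  16. ] 1542.5055
side0 [ 63.4 388.3] 210 [1005.5  602.7   16. ] 1517.872
side0 [ 60.3 397.4] 29 [999.2 621.8  16. ] 1491.5758
5589
((578.4949951171875, -43.52417755126953), (237.88035583496094, 242.852294921875), 89.95497131347656) [[ 456.9754  -162.3689 ]
 [ 699.82764 -162.55975]
 [ 700.0146    75.32054]
 [ 457.16235   75.5114 ]]
clamp: pts
(413, 184) [ 585. -251.  105.]
(410, 212) [ 506. -237.  119.]
(383, 187) [ 574. -166.  119.]
(403, 190) [ 567. -222.  111.]
(341, 228) [465. -52.  94.]
(325, 222) [482.  -8.  91.]
(356, 222) [482. -93.  91.]
(341, 150) [687. -54.  90.]
(302, 152) [680.  57.  95.]
(378, 152) [ 678. -158.   98.]
(302, 214) [504.  55.  96.]
(380, 214) [ 504. -160.   91.]
```

View pics/cr1.png

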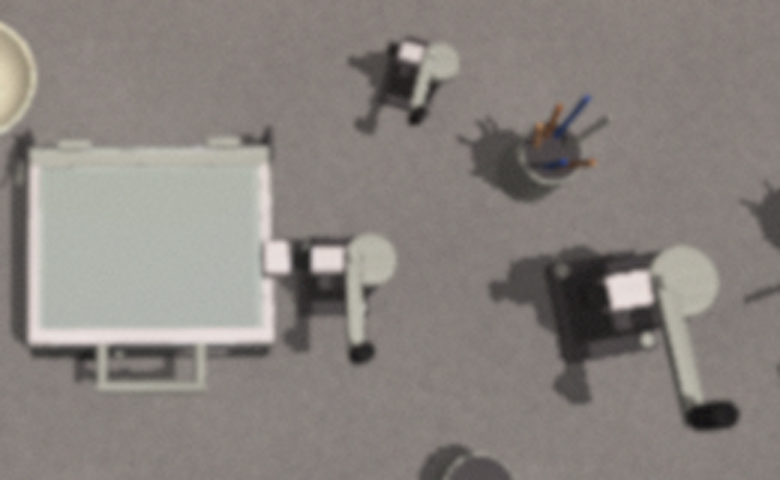

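The crop confirms it: of the three cam clamps, the middle-sized one at crop (350,290), px (407,197), sits right beside the tub's lug at crop (277,257). That is the one to use. Next I'll measure the bar and knob more closely.

```bash
python3 - <<'E'
from h import *
p,d,c=load('top0')
P=np.load('P.npy')
# bar pts: brightness profile along columns in region
g=cv2.GaussianBlur(cv2.cvtColor(p,cv2.COLOR_BGR2GRAY),(0,0),0.7).astype(float)
uv=[]
for u in range(326,356,2):
    col=g[222:236,u]; w=np.clip(col-np.median(g[222:236,u])-12,0,None); uv.append((u,222+(w*np.arange(14)).sum()/w.sum()))
X=onplane(c,uv,93); f=np.polyfit(X[:,1],X[:,0],1); print('bar fit',f,X[:,0].round(1))
row=g[222:227,310:370].mean(0); print('stalk row',row.round(0))
# tub yaw from rim front edge: bright pixels
uv=[]
for u in range(306,376,4):
    col=g[205:222,u]; gr=np.diff(col); i=np.argmin(gr); uv.append((u,205+i+.5))
X=onplane(c,uv,85); print('front edge',np.polyfit(X[:,1],X[:,0],1),X[:,0].round(1))
# knob, pivot, nose dark
for nm,f0,cx,cy in(('top','top0',410,213),):
    m=(g<60).astype(np.uint8); n,l,st,ce=cv2.connectedComponentsWithStats(m)
    for i in range(1,n):
        if 380<ce[i][0]<425 and 170<ce[i][1]<225: print('dark',ce[i].round(1),st[i],onplane(c,ce[i],156)[0].round(1))
for z in(118,156): print('knob',onplane(c,[[290+361/3,100+352/3]],z).round(1),'disc',onplane(c,[[290+372/3,100+259/3]],z).round(1))
for n,u,v in(('pot',236,240),('hammer end',203,215),('driver tip',221,150),('driver end',186,203)): print(n,onplane(c,[[u,v]],20).round(0))
s,ds,cs=load('side0')
print('side bar ends',onplane(cs,[[360,193],[346,219]],93).round(1),'knob',onplane(cs,[[363,151]],150))
E
```

```text
bar fit [-6.79220188e-03  4.63745945e+02] [464.4 463.8 463.8 463.9 463.9 463.7 464.  464.  464.  464.  464.1 464.2
 464.7 464.4 464.3]
stalk row [131. 131. 129. 124. 109.  92.  83.  83.  88.  92.  96. 106. 130. 153.
 157. 139. 116. 104. 101.  99.  98.  97.  98. 100. 103. 104. 105. 105.
 105. 105. 104. 101.  99.  96.  92.  90.  91.  98. 112. 125. 131. 132.
 132. 131. 132. 144. 161. 165. 152. 139. 134. 133. 132. 131. 131. 131.
 132. 132. 132. 131.]
front edge [-1.05549409e-03  5.03507559e+02] [503.7 503.7 503.6 503.6 503.6 503.5 503.5 503.5 503.4 503.4 503.4 503.3
 503.3 503.2 503.2 503.2 503.1 505.9]
dark [394.  194.9] [388 183  16  22 155] [ 546.4 -189.8  156. ]
dark [409.8 217.4] [407 215   7   6  28] [ 487.1 -229.2  156. ]
knob [[ 491.3 -238.   118. ]] disc [[ 575.9 -251.   118. ]]
knob [[ 487.4 -230.5  156. ]] disc [[ 568.9 -243.   156. ]]
pot [[436. 255.  20.]]
hammer end [[510. 358.  20.]]
driver tip [[710. 312.  20.]]
driver end [[546. 413.  20.]]
side bar ends [[ 467.4 -100.3   93. ]
 [ 484.8    5.1   93. ]] knob [[ 487.12077344 -219.52497533  150.        ]]
```

Emit:
move_arm --moves '[{"gripper": -0.3, "xyz": [44.5, 48.3, 4.0], "angular": [0, 0, 1.155]}, {"gripper": -0.3, "xyz": [44.5, 48.3, 4.0], "angular": [0, 0, 1.155]}, {"gripper": -0.3, "xyz": [44.5, 48.3, 4.0], "angular": [0, 0, 1.155]}, {"gripper": -0.3, "xyz": [44.5, 48.3, 4.0], "angular": [0, 0, 1.155]}, {"gripper": -0.3, "xyz": [44.5, 48.3, 4.0], "angular": [0, 0, 1.155]}, {"gripper": -0.3, "xyz": [44.5, 48.3, 4.0], "angular": [0, 0, 1.155]}, {"gripper": -0.3, "xyz": [44.5, 48.3, 4.0], "angular": [0, 0, 1.155]}, {"gripper": -0.3, "xyz": [44.5, 48.3, 4.0], "angular": [0, 0, 1.155]}, {"gripper": -0.3, "xyz": [44.5, 48.3, 4.0], "angular": [0, 0, 1.155]}, {"gripper": -0.3, "xyz": [44.5, 48.3, 4.0], "angular": [0, 0, 1.155]}]'

```text
clock: 1.4
position: [454.1, -20.7, 193.4]
ee_rot: [0.707, -0.707, 0.0, -0.0]
contact_force: [2.0, 0.9, 0.3]
gripper_width: 30.0
```

Emit:
move_arm --moves '[{"gripper": -0.3, "xyz": [0, 0, 0], "angular": [0, 0, 0]}, {"gripper": -0.3, "xyz": [0, 0, 0], "angular": [0, 0, 0]}]'

```text
clock: 1.65
position: [453.5, -19.0, 193.1]
ee_rot: [-0.707, 0.708, 0.0, -0.0]
contact_force: [0.6, 0.8, -0.1]
gripper_width: 29.9
```

```bash
cat >> h.py <<'E'
def st():
    s=arm.read_state(); R=Rn.from_quat(s['ee_rot']).as_matrix()
    print('t',round(s['clock'],2),'pos',s['position'].round(1),'yawx',np.degrees(np.arctan2(R[1,0],R[0,0])).round(2),'z',R[:,2].round(4),'F',s['contact_force'].round(2),'w',round(s['gripper_width'],1),'j',s['joints'].round(2)); return s,R
E
python3 - <<'E'
from h import *
st(); p,d,c=grab('wrist','w1'); print(proj(c,[[464,-50,90],[464,-5,90],[464,-95,90]]))
E
```

```text
t 1.65 pos [453.5 -19.  193.1] yawx -90.07 z [-6.e-04  0.e+00 -1.e+00] F [ 0.59  0.78 -0.14] w 29.9 j [ 0.32  0.13 -0.45 -0.   -0.99 -0.32]
[[306.94851085 157.89586867]
 [307.47256282 205.57415905]
 [306.37712518 104.78204157]]
```

View pics/w1.png

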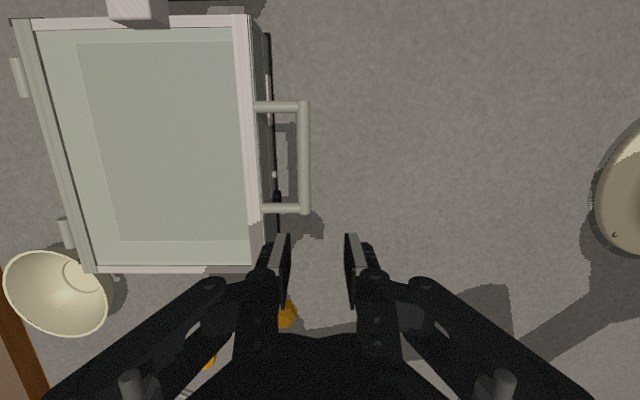

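The wrist view shows the bar at u≈304, v 101 to 213, about 2 mm in +x from the top-camera estimate. Now to grip it.

Emit:
move_arm --moves '[{"gripper": -0.3, "xyz": [3.05, -1.25, 2], "angular": [0, 0, 0]}, {"gripper": -0.3, "xyz": [3.05, -1.25, 5], "angular": [0, 0, 0]}, {"gripper": -0.3, "xyz": [3.05, -1.25, 8], "angular": [0, 0, 0]}, {"gripper": -0.3, "xyz": [3.05, -1.25, 10.5], "angular": [0, 0, 0]}, {"gripper": -0.3, "xyz": [3.05, -1.25, 12.2], "angular": [0, 0, 0]}, {"gripper": -0.3, "xyz": [3.05, -1.25, 12.2], "angular": [0, 0, 0]}, {"gripper": -0.5, "xyz": [3.05, -1.25, 12.2], "angular": [0, 0, 0]}]'

```text
clock: 2.58
position: [467.0, -48.1, 72.1]
ee_rot: [0.708, -0.706, 0.0, -0.001]
contact_force: [0.8, 0.3, 0.6]
gripper_width: 21.4
```

Emit:
move_arm --moves '[{"gripper": -1, "xyz": [0, 0, 0], "angular": [0, 0, 0]}, {"gripper": -1, "xyz": [0, 0, 0], "angular": [0, 0, 0]}, {"gripper": -1, "xyz": [0, 0, 0], "angular": [0, 0, 0]}, {"gripper": -1, "xyz": [0, 0, 0], "angular": [0, 0, 0]}]'

```text
clock: 3.08
position: [465.9, -48.5, 72.4]
ee_rot: [0.707, -0.707, -0.0, -0.0]
contact_force: [-3.3, 4.7, 4.5]
gripper_width: 10.0
```

```bash
python3 - <<'E'
from h import *
st()
E
```

```text
t 3.08 pos [465.9 -48.5  72.4] yawx -89.99 z [ 2.e-04  1.e-03 -1.e+00] F [-3.3   4.71  4.49] w 10.0 j [ 0.24  0.31 -0.57 -0.   -0.68 -0.24]
```

Emit:
move_arm --moves '[{"gripper": -1, "xyz": [0, -0.02, -0.9], "angular": [0, 0, 0]}, {"gripper": -1, "xyz": [0, -0.12, -2.3], "angular": [0, 0, 0]}, {"gripper": -1, "xyz": [0, -0.45, -4.45], "angular": [0, 0, 0]}, {"gripper": -1, "xyz": [0, -1.21, -7.26], "angular": [0, 0, 0]}, {"gripper": -1, "xyz": [0, -2.32, -9.94], "angular": [0, 0, 0]}, {"gripper": -1, "xyz": [0, -3.91, -12.65], "angular": [0, 0, 0]}, {"gripper": -1, "xyz": [0, -5.86, -15.1], "angular": [0, 0, 0]}]'

```text
clock: 3.95
position: [520.4, -48.3, 222.9]
ee_rot: [-0.707, 0.707, 0.004, -0.003]
contact_force: [-7.5, 7.7, 1.1]
gripper_width: 9.4
```

Emit:
move_arm --moves '[{"gripper": -1, "xyz": [0, -2.62, -2.45], "angular": [0, 0, 0]}, {"gripper": -1, "xyz": [0, -5.39, -4.33], "angular": [0, 0, 0]}, {"gripper": -1, "xyz": [0, -8.42, -5.78], "angular": [0, 0, 0]}, {"gripper": -1, "xyz": [0, -11.63, -6.76], "angular": [0, 0, 0]}, {"gripper": -1, "xyz": [0, -14.07, -7.16], "angular": [0, 0, 0]}, {"gripper": -1, "xyz": [0, -15.4, -7.27], "angular": [0, 0, 0]}, {"gripper": -1, "xyz": [0, -16.3, -7.3], "angular": [0, 0, 0]}, {"gripper": -1, "xyz": [0, -16.3, -7.3], "angular": [0, 0, 0]}]'

```text
clock: 4.95
position: [689.1, -48.7, 299.9]
ee_rot: [0.708, -0.706, 0.002, -0.002]
contact_force: [-0.9, 3.5, 7.9]
gripper_width: 9.4
```

```bash
python3 - <<'E'
from h import *
st(); grab('side','s2')
E
```

```text
t 4.95 pos [689.1 -48.7 299.9] yawx -89.89 z [ 6.4e-03 -3.0e-04 -1.0e+00] F [-0.86  3.55  7.92] w 9.4 j [ 0.16  0.47  0.3   0.   -1.4  -0.16]
```

View pics/s2.png

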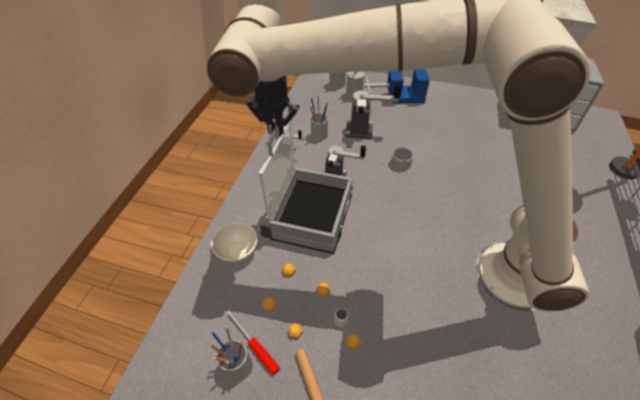

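The side view shows the flap standing upright at about 1.57 rad, gripped at (275,130). All five nuts and the pot are unmoved. I'll release the bar, lift clear and go to the first nut.

Emit:
move_arm --moves '[{"gripper": -0.2, "xyz": [0, -0.3, 0], "angular": [0, 0, 0]}, {"gripper": -0.2, "xyz": [0, -0.6, 0], "angular": [0, 0, 0]}, {"gripper": -0.2, "xyz": [0, -0.8, 0], "angular": [0, 0, 0]}, {"gripper": -0.2, "xyz": [0, -1, -1.5], "angular": [0, 0, 0]}, {"gripper": -0.2, "xyz": [0, -1, -5], "angular": [0, 0, 0]}, {"gripper": 0.3, "xyz": [0, 0, -8], "angular": [0, 0, 0]}, {"gripper": 0.5, "xyz": [-6, 2, -8], "angular": [0, 0, 0]}, {"gripper": 0.5, "xyz": [-12, 5, -8], "angular": [0, 0, 0]}, {"gripper": 0.5, "xyz": [-17, 7, -5], "angular": [0, 0, 0]}, {"gripper": 0.5, "xyz": [-20.3, 8.2, 0], "angular": [0, 0, 0]}]'

```text
clock: 6.25
position: [606.3, 154.9, 299.7]
ee_rot: [0.708, -0.707, 0.001, -0.003]
contact_force: [0.2, -0.5, -0.5]
gripper_width: 63.6
```

```bash
cat >> h.py <<'E'
def nuts(n,f):
    p,d,c=grab(n,f); hsv=cv2.cvtColor(p,cv2.COLOR_BGR2HSV)
    m=cv2.inRange(hsv,(10,150,90),(28,255,255)); k,l,s,ce=cv2.connectedComponentsWithStats(m); o=[]
    for i in range(1,k):
        X=onplane(c,ce[i],14)[0]
        if s[i,4]>25 and 330<X[0]<720 and 80<X[1]<370: o.append(X[:2].round(1)); print(n,ce[i].round(0),s[i,4],X[:2].round(1))
    return o
E
python3 - <<'E'
from h import *
st(); nuts('wrist','w3'); nuts('top','t3'); nuts('side','s3')
E
```

```text
t 6.25 pos [606.3 154.9 299.7] yawx -89.9 z [ 0.0061  0.0025 -1.    ] F [ 0.21 -0.45 -0.46] w 63.6 j [ 0.51  0.35  0.12  0.   -1.34 -0.51]
wrist [317. 155.] 395 [610.2 155. ]
wrist [385. 175.] 408 [503.3 186.1]
wrist [308. 220.] 355 [625.1 263.6]
wrist [442. 240.] 400 [397.8 300.3]
wrist [358. 247.] 356 [539.3 313. ]
top [234. 178.] 45 [624.5 269.1]
top [272. 183.] 81 [606.7 154.2]
top [219. 207.] 85 [535.9 312.7]
top [260. 219.] 82 [499.7 185.5]
top [221. 254.] 86 [393.3 300.7]
side [288. 270.] 119 [607.3 156.8]
side [323. 289.] 126 [500.6 188.4]
side [269. 304.] 136 [622.6 266.4]
side [295. 330.] 152 [536.2 315.3]
side [353. 341.] 154 [393.8 303.3]
```

View pics/w3.png

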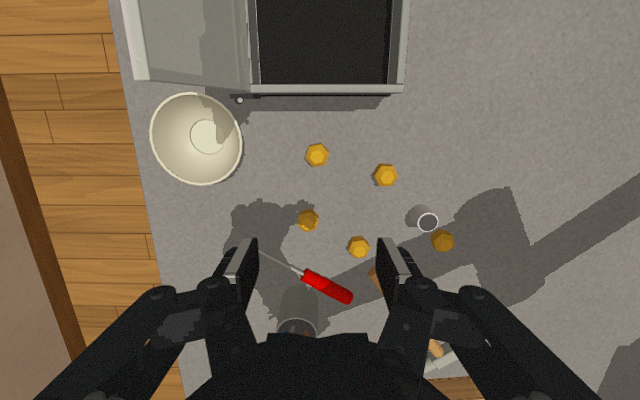

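The wrist view confirms the flap stays open, with five nuts at (317,155), (385,175), (308,220), (442,240) and (358,247). All match the earlier measurements.

Emit:
move_arm --moves '[{"gripper": 0.4, "xyz": [0, -0.15, 6], "angular": [0, 0, 0]}, {"gripper": 0.4, "xyz": [0, -0.15, 12], "angular": [0, 0, 0]}, {"gripper": 0.4, "xyz": [0, -0.15, 18], "angular": [0, 0, 0]}, {"gripper": 0.4, "xyz": [0, -0.15, 24], "angular": [0, 0, 0]}, {"gripper": 0.4, "xyz": [0, -0.15, 28], "angular": [0, 0, 0]}, {"gripper": 0.4, "xyz": [0, -0.15, 29.6], "angular": [0, 0, 0]}, {"gripper": 0, "xyz": [0, -0.15, 29.6], "angular": [0, 0, 0]}, {"gripper": -1, "xyz": [0, -0.15, 29.6], "angular": [0, 0, 0]}, {"gripper": -1, "xyz": [0, -0.15, 29.6], "angular": [0, 0, 0]}, {"gripper": -1, "xyz": [0, -0.15, 29.6], "angular": [0, 0, 0]}]'

```text
clock: 7.65
position: [609.3, 153.3, 3.1]
ee_rot: [0.707, -0.707, 0.001, -0.002]
contact_force: [-0.3, -0.2, 5.4]
gripper_width: 34.4
```

Emit:
move_arm --moves '[{"gripper": -1, "xyz": [0, 0, -5], "angular": [0, 0, 0]}, {"gripper": -1, "xyz": [0, 0, -11], "angular": [0, 0, 0]}, {"gripper": -1, "xyz": [0, 0.5, -16.7], "angular": [0, 0, 0]}, {"gripper": -1, "xyz": [5.5, 1.5, -16.7], "angular": [0, 0, 0]}, {"gripper": -1, "xyz": [11.5, 3, -16.7], "angular": [0, 0, 0]}, {"gripper": -1, "xyz": [17.5, 4, -16.7], "angular": [0, 0, 0]}, {"gripper": -1, "xyz": [23, 4.9, -16.7], "angular": [0, 0, 0]}, {"gripper": -1, "xyz": [24.8, 4.9, -15], "angular": [0, 0, 0]}, {"gripper": -1, "xyz": [24.8, 4.9, -10], "angular": [0, 0, 0]}, {"gripper": -1, "xyz": [24.8, 4.9, -6.7], "angular": [0, 0, 0]}]'

```text
clock: 8.9
position: [557.4, -95.2, 65.4]
ee_rot: [-0.707, 0.707, 0.001, -0.001]
contact_force: [0.4, -0.3, -0.8]
gripper_width: 34.2
```

Emit:
move_arm --moves '[{"gripper": 0.1, "xyz": [0, 0, 0], "angular": [0, 0, 0]}, {"gripper": 0.1, "xyz": [0, 0, 0], "angular": [0, 0, 0]}, {"gripper": 0.1, "xyz": [0, 0, -5], "angular": [0, 0, 0]}, {"gripper": 0.1, "xyz": [0, 0, -10], "angular": [0, 0, 0]}, {"gripper": 0.4, "xyz": [-5, 1, -10], "angular": [0, 0, 0]}, {"gripper": 0.4, "xyz": [-11, 2, -10], "angular": [0, 0, 0]}, {"gripper": 0.4, "xyz": [-17, 4, -10], "angular": [0, 0, 0]}, {"gripper": 0.4, "xyz": [-23, 5, -10], "angular": [0, 0, 0]}, {"gripper": 0.4, "xyz": [-28.1, 5.6, -8], "angular": [0, 0, 0]}, {"gripper": 0.4, "xyz": [-28.1, 5.6, -4], "angular": [0, 0, 0]}]'

```text
clock: 10.15
position: [505.0, 191.2, 111.6]
ee_rot: [0.709, -0.705, 0.001, -0.006]
contact_force: [-0.1, -0.7, -1.1]
gripper_width: 59.9
```

```bash
python3 - <<'E'
from h import *
st(); nuts('wrist','w4'); nuts('top','t4'); nuts('side','s4')
E
```

```text
t 10.15 pos [505.  191.2 111.6] yawx -89.63 z [ 0.0096  0.0065 -0.9999] F [-0.08 -0.72 -1.07] w 59.9 j [ 0.66  0.36 -0.37  0.   -0.83 -0.66]
wrist [322. 187.] 1219 [502.8 186.3]
wrist [198. 261.] 1202 [624.  263.3]
wrist [433. 283.] 86 [390.3 285.5]
wrist [287. 303.] 1027 [538.2 312.3]
top [237. 177.] 55 [625.3 261. ]
top [260. 219.] 86 [499.6 186.3]
top [221. 254.] 93 [394.  300.5]
side [323. 289.] 127 [500.7 188.5]
side [269. 304.] 136 [621.9 266.7]
side [295. 331.] 152 [536.5 315.7]
side [353. 341.] 154 [394.4 303.1]
```

Emit:
move_arm --moves '[{"gripper": 0.4, "xyz": [0, 0, 0], "angular": [0, 0, 0]}, {"gripper": 0.4, "xyz": [0, 0, 4], "angular": [0, 0, 0]}, {"gripper": 0.4, "xyz": [0, 0, 8], "angular": [0, 0, 0]}, {"gripper": 0.4, "xyz": [0, 0, 10.8], "angular": [0, 0, 0]}, {"gripper": 0, "xyz": [0, 0, 10.8], "angular": [0, 0, 0]}, {"gripper": -1, "xyz": [0, 0, 10.8], "angular": [0, 0, 0]}, {"gripper": -1, "xyz": [0, 0, 10.8], "angular": [0, 0, 0]}, {"gripper": -1, "xyz": [0, 0, 10.8], "angular": [0, 0, 0]}, {"gripper": -1, "xyz": [0, 0, 10.8], "angular": [0, 0, 0]}]'

```text
clock: 11.42
position: [503.8, 186.2, 1.4]
ee_rot: [0.707, -0.707, 0.0, -0.001]
contact_force: [-1.1, 0.3, 6.7]
gripper_width: 34.3
```

Emit:
move_arm --moves '[{"gripper": -1, "xyz": [0, 0, -5], "angular": [0, 0, 0]}, {"gripper": -1, "xyz": [0, 0, -11], "angular": [0, 0, 0]}, {"gripper": -1, "xyz": [0, -0.5, -16.8], "angular": [0, 0, 0]}, {"gripper": -1, "xyz": [5.5, -1.5, -16.8], "angular": [0, 0, 0]}, {"gripper": -1, "xyz": [11.5, -3, -16.8], "angular": [0, 0, 0]}, {"gripper": -1, "xyz": [17.5, -4.5, -16.8], "angular": [0, 0, 0]}, {"gripper": -1, "xyz": [22, -5.7, -16.8], "angular": [0, 0, 0]}, {"gripper": -1, "xyz": [23.1, -5.7, -15], "angular": [0, 0, 0]}, {"gripper": -1, "xyz": [23.1, -5.7, -10], "angular": [0, 0, 0]}, {"gripper": -1, "xyz": [23.1, -5.7, -6.8], "angular": [0, 0, 0]}]'

```text
clock: 12.68
position: [558.4, -45.9, 65.9]
ee_rot: [-0.707, 0.708, 0.001, -0.001]
contact_force: [-0.5, 0.0, -1.4]
gripper_width: 34.8
```

Emit:
move_arm --moves '[{"gripper": 0.1, "xyz": [0, 0, 0], "angular": [0, 0, 0]}, {"gripper": 0.1, "xyz": [0, 0, 0], "angular": [0, 0, 0]}, {"gripper": 0.1, "xyz": [0, 0, -5], "angular": [0, 0, 0]}, {"gripper": 0.1, "xyz": [0, 0, -10], "angular": [0, 0, 0]}, {"gripper": 0.4, "xyz": [-6, 0, -10], "angular": [0, 0, 0]}, {"gripper": 0.4, "xyz": [-12, -1, -10], "angular": [0, 0, 0]}, {"gripper": 0.4, "xyz": [-18, -3, -10], "angular": [0, 0, 0]}, {"gripper": 0.4, "xyz": [-24, -5, -10], "angular": [0, 0, 0]}, {"gripper": 0.4, "xyz": [-29, -6.4, -10], "angular": [0, 0, 0]}, {"gripper": 0.4, "xyz": [-30.9, -6.4, -6], "angular": [0, 0, 0]}]'

```text
clock: 13.92
position: [627.5, 268.9, 133.8]
ee_rot: [0.708, -0.706, 0.002, -0.007]
contact_force: [-0.0, 0.4, -0.6]
gripper_width: 59.4
```

```bash
python3 - <<'E'
from h import *
st(); nuts('wrist','w5'); nuts('side','s5')
E
```

```text
t 13.93 pos [627.5 268.9 133.8] yawx -89.78 z [ 0.0122  0.0071 -0.9999] F [-0.01  0.45 -0.61] w 59.4 j [ 0.64  0.55  0.02  0.   -1.03 -0.64]
wrist [323. 181.] 1031 [625.1 264.4]
wrist [546. 217.] 1286 [398.5 300.8]
wrist [406. 228.] 1016 [539.7 313.2]
side [295. 330.] 152 [536.2 315.3]
side [353. 341.] 152 [393.7 303.5]
```

Emit:
move_arm --moves '[{"gripper": 0.4, "xyz": [0, 0, 2], "angular": [0, 0, 0]}, {"gripper": 0.4, "xyz": [0, 0, 5], "angular": [0, 0, 0]}, {"gripper": 0.4, "xyz": [0, 0, 9], "angular": [0, 0, 0]}, {"gripper": 0.4, "xyz": [0, 0, 12.6], "angular": [0, 0, 0]}, {"gripper": 0, "xyz": [0, 0, 12.6], "angular": [0, 0, 0]}, {"gripper": -1, "xyz": [0, 0, 12.6], "angular": [0, 0, 0]}, {"gripper": -1, "xyz": [0, 0, 12.6], "angular": [0, 0, 0]}, {"gripper": -1, "xyz": [0, 0, 12.6], "angular": [0, 0, 0]}, {"gripper": -1, "xyz": [0, 0, 12.6], "angular": [0, 0, 0]}]'

```text
clock: 15.15
position: [624.6, 264.2, 3.8]
ee_rot: [0.707, -0.707, 0.0, -0.001]
contact_force: [-1.1, -0.1, 5.6]
gripper_width: 34.7
```

Emit:
move_arm --moves '[{"gripper": -1, "xyz": [0, 0, -5], "angular": [0, 0, 0]}, {"gripper": -1, "xyz": [0, 0, -11], "angular": [0, 0, 0]}, {"gripper": -1, "xyz": [0, 1, -16.6], "angular": [0, 0, 0]}, {"gripper": -1, "xyz": [5.5, 3, -16.6], "angular": [0, 0, 0]}, {"gripper": -1, "xyz": [11.5, 5, -16.6], "angular": [0, 0, 0]}, {"gripper": -1, "xyz": [17.5, 6.4, -16.6], "angular": [0, 0, 0]}, {"gripper": -1, "xyz": [23.2, 6.4, -16.6], "angular": [0, 0, 0]}, {"gripper": -1, "xyz": [25.9, 6.4, -16], "angular": [0, 0, 0]}, {"gripper": -1, "xyz": [25.9, 6.4, -11], "angular": [0, 0, 0]}, {"gripper": -1, "xyz": [25.9, 6.4, -6.6], "angular": [0, 0, 0]}]'

```text
clock: 16.4
position: [559.5, 4.0, 67.0]
ee_rot: [-0.707, 0.708, -0.0, 0.001]
contact_force: [0.7, -0.3, -0.2]
gripper_width: 34.4
```

Emit:
move_arm --moves '[{"gripper": 0.1, "xyz": [0, 0, 0], "angular": [0, 0, 0]}, {"gripper": 0.1, "xyz": [0, 0, 0], "angular": [0, 0, 0]}, {"gripper": 0.1, "xyz": [0, 0, -5], "angular": [0, 0, 0]}, {"gripper": 0.1, "xyz": [0, 0, -10], "angular": [0, 0, 0]}, {"gripper": 0.4, "xyz": [-6, 0, -10], "angular": [0, 0, 0]}, {"gripper": 0.4, "xyz": [-12, 1, -10], "angular": [0, 0, 0]}, {"gripper": 0.4, "xyz": [-18, 1.5, -10], "angular": [0, 0, 0]}, {"gripper": 0.4, "xyz": [-24, 2.2, -10], "angular": [0, 0, 0]}, {"gripper": 0.4, "xyz": [-29, 2.2, -10], "angular": [0, 0, 0]}, {"gripper": 0.4, "xyz": [-30.8, 2.2, -6], "angular": [0, 0, 0]}]'

```text
clock: 17.65
position: [540.6, 318.6, 134.3]
ee_rot: [0.709, -0.705, 0.001, -0.008]
contact_force: [0.1, -0.3, -0.3]
gripper_width: 59.6
```

```bash
python3 - <<'E'
from h import *
st(); nuts('wrist','w6'); nuts('side','s6'); nuts('top','t6')
E
```

```text
t 17.65 pos [540.6 318.6 134.3] yawx -89.74 z [ 0.0117  0.0095 -0.9999] F [ 0.1  -0.27 -0.27] w 59.6 j [ 0.79  0.46 -0.13  0.   -0.97 -0.79]
wrist [470. 169.] 1258 [397.7 301.4]
wrist [322. 180.] 1025 [538.9 313.9]
side [295. 330.] 153 [536.1 315.2]
top [219. 207.] 85 [536.  312.8]
top [221. 254.] 91 [393.9 300.4]
```

Emit:
move_arm --moves '[{"gripper": 0.4, "xyz": [0, 0, 2], "angular": [0, 0, 0]}, {"gripper": 0.4, "xyz": [0, 0, 5], "angular": [0, 0, 0]}, {"gripper": 0.4, "xyz": [0, 0, 9], "angular": [0, 0, 0]}, {"gripper": 0.4, "xyz": [0, 0, 12.6], "angular": [0, 0, 0]}, {"gripper": 0, "xyz": [0, 0, 12.6], "angular": [0, 0, 0]}, {"gripper": -1, "xyz": [0, 0, 12.6], "angular": [0, 0, 0]}, {"gripper": -1, "xyz": [0, 0, 12.6], "angular": [0, 0, 0]}, {"gripper": -1, "xyz": [0, 0, 12.6], "angular": [0, 0, 0]}, {"gripper": -1, "xyz": [0, 0, 12.6], "angular": [0, 0, 0]}]'

```text
clock: 18.92
position: [538.9, 313.5, 4.1]
ee_rot: [0.707, -0.707, 0.0, -0.002]
contact_force: [-0.1, -1.0, 6.2]
gripper_width: 34.3
```

Emit:
move_arm --moves '[{"gripper": -1, "xyz": [0, 0, -5], "angular": [0, 0, 0]}, {"gripper": -1, "xyz": [0, 0, -11], "angular": [0, 0, 0]}, {"gripper": -1, "xyz": [1, 0, -16.6], "angular": [0, 0, 0]}, {"gripper": -1, "xyz": [7, -1, -16.6], "angular": [0, 0, 0]}, {"gripper": -1, "xyz": [13, -2, -16.6], "angular": [0, 0, 0]}, {"gripper": -1, "xyz": [19, -3.5, -16.6], "angular": [0, 0, 0]}, {"gripper": -1, "xyz": [25, -5, -16.6], "angular": [0, 0, 0]}, {"gripper": -1, "xyz": [31, -6.5, -16.6], "angular": [0, 0, 0]}, {"gripper": -1, "xyz": [36, -7.4, -16.6], "angular": [0, 0, 0]}, {"gripper": -1, "xyz": [38.3, -7.4, -16.6], "angular": [0, 0, 0]}]'

```text
clock: 20.18
position: [611.7, -73.0, 167.6]
ee_rot: [-0.706, 0.708, 0.0, -0.0]
contact_force: [-1.1, 0.6, -0.7]
gripper_width: 34.0
```

Emit:
move_arm --moves '[{"gripper": -1, "xyz": [0, 0, 5], "angular": [0, 0, 0]}, {"gripper": -1, "xyz": [0, 0, 9.8], "angular": [0, 0, 0]}, {"gripper": -1, "xyz": [0, 0, 9.8], "angular": [0, 0, 0]}, {"gripper": 0.1, "xyz": [0, 0, 9.8], "angular": [0, 0, 0]}, {"gripper": 0.1, "xyz": [0, 0, 9.8], "angular": [0, 0, 0]}, {"gripper": 0.1, "xyz": [0, 0, 5], "angular": [0, 0, 0]}, {"gripper": 0.1, "xyz": [0, 0, 0], "angular": [0, 0, 0]}, {"gripper": 0.4, "xyz": [-5, 4, 0], "angular": [0, 0, 0]}, {"gripper": 0.4, "xyz": [-9, 8, 0], "angular": [0, 0, 0]}, {"gripper": 0.4, "xyz": [-13, 12, 0], "angular": [0, 0, 0]}]'

```text
clock: 21.42
position: [491.5, 61.1, 170.3]
ee_rot: [0.707, -0.707, 0.001, -0.002]
contact_force: [-0.5, 1.7, 0.2]
gripper_width: 59.6
```

```bash
python3 - <<'E'
from h import *
st(); nuts('top','t7'); nuts('side','s7')
E
```

```text
t 21.43 pos [491.5  61.1 170.3] yawx -90.0 z [ 0.0048  0.002  -1.    ] F [-0.48  1.72  0.23] w 59.6 j [ 0.45  0.22 -0.4   0.   -0.95 -0.45]
side [353. 341.] 158 [393.9 303.2]
```

Emit:
move_arm --moves '[{"gripper": 0.4, "xyz": [-5, 2.5, 0], "angular": [0, 0, 0]}, {"gripper": 0.4, "xyz": [-10.5, 5, 0], "angular": [0, 0, 0]}, {"gripper": 0.4, "xyz": [-16, 7.5, 0], "angular": [0, 0, 0]}, {"gripper": 0.4, "xyz": [-21, 9.4, 0], "angular": [0, 0, 0]}, {"gripper": 0.4, "xyz": [-24, 9.6, 2], "angular": [0, 0, 0]}, {"gripper": 0.4, "xyz": [-24, 9.6, 6], "angular": [0, 0, 0]}, {"gripper": 0.4, "xyz": [-24, 9.6, 6], "angular": [0, 0, 0]}]'

```text
clock: 22.4
position: [395.1, 298.9, 107.0]
ee_rot: [0.707, -0.707, 0.0, 0.002]
contact_force: [-0.1, -0.3, 0.2]
gripper_width: 59.9
```

```bash
python3 - <<'E'
from h import *
st(); nuts('wrist','w8')
p,d,c=load('w8'); print('pot pix exp',proj(c,[[436,255,40]]))
E
```

```text
t 22.4 pos [395.1 298.9 107. ] yawx -89.99 z [-0.0023 -0.0031 -1.    ] F [-0.15 -0.31  0.23] w 59.9 j [ 0.98  0.3  -0.47 -0.   -0.8  -0.98]
wrist [317. 198.] 1247 [396.7 301.6]
pot pix exp [[264.52673185 150.47253305]]
```

View pics/w8.png

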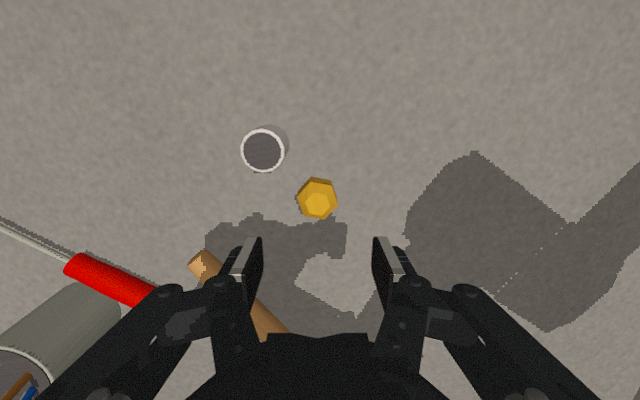

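The wrist view shows the last nut at (317,198) between the jaws' paths. The pot at (264,150) is clear of the fingers.

Emit:
move_arm --moves '[{"gripper": 0.4, "xyz": [-0.15, 0, 2], "angular": [0, 0, 0]}, {"gripper": 0.4, "xyz": [-0.15, 0, 5], "angular": [0, 0, 0]}, {"gripper": 0.4, "xyz": [-0.15, 0, 8], "angular": [0, 0, 0]}, {"gripper": 0.4, "xyz": [-0.15, 0, 10.4], "angular": [0, 0, 0]}, {"gripper": 0, "xyz": [-0.15, 0, 10.4], "angular": [0, 0, 0]}, {"gripper": -1, "xyz": [-0.15, 0, 10.4], "angular": [0, 0, 0]}, {"gripper": -1, "xyz": [-0.15, 0, 10.4], "angular": [0, 0, 0]}, {"gripper": -1, "xyz": [-0.15, 0, 10.4], "angular": [0, 0, 0]}, {"gripper": -1, "xyz": [-0.15, 0, 10.4], "angular": [0, 0, 0]}]'

```text
clock: 23.58
position: [397.0, 302.3, 5.9]
ee_rot: [0.707, -0.707, -0.0, -0.002]
contact_force: [1.5, -2.1, 6.1]
gripper_width: 34.2
```

Emit:
move_arm --moves '[{"gripper": -1, "xyz": [0, 0, -5], "angular": [0, 0, 0]}, {"gripper": -1, "xyz": [0, 0, -11], "angular": [0, 0, 0]}, {"gripper": -1, "xyz": [1, 0, -16.6], "angular": [0, 0, 0]}, {"gripper": -1, "xyz": [6, -3, -16.6], "angular": [0, 0, 0]}, {"gripper": -1, "xyz": [11, -6.5, -16.6], "angular": [0, 0, 0]}, {"gripper": -1, "xyz": [16, -10, -16.6], "angular": [0, 0, 0]}, {"gripper": -1, "xyz": [21, -13.5, -16.6], "angular": [0, 0, 0]}, {"gripper": -1, "xyz": [26, -17, -16.6], "angular": [0, 0, 0]}, {"gripper": -1, "xyz": [30.5, -20.5, -16.6], "angular": [0, 0, 0]}, {"gripper": -1, "xyz": [31.7, -21.3, -16.6], "angular": [0, 0, 0]}]'

```text
clock: 24.82
position: [609.9, -18.5, 169.6]
ee_rot: [-0.706, 0.709, -0.0, 0.0]
contact_force: [-0.0, 0.2, -2.3]
gripper_width: 34.4
```

Emit:
move_arm --moves '[{"gripper": -1, "xyz": [0, 0, 5], "angular": [0, 0, 0]}, {"gripper": -1, "xyz": [0, 0, 9.6], "angular": [0, 0, 0]}, {"gripper": -1, "xyz": [0, 0, 9.6], "angular": [0, 0, 0]}, {"gripper": 0.1, "xyz": [0, 0, 9.6], "angular": [0, 0, 0]}, {"gripper": 0.1, "xyz": [0, 0, 9.6], "angular": [0, 0, 0]}, {"gripper": 0.1, "xyz": [0, 0, 5], "angular": [0, 0, 0]}, {"gripper": 0.1, "xyz": [0, 0, -1], "angular": [0, 0, 0]}, {"gripper": 0.1, "xyz": [0, 0, -7], "angular": [0, 0, 0]}, {"gripper": 0, "xyz": [0, 2, -13], "angular": [0, 0, 0]}, {"gripper": -0.2, "xyz": [1.5, 2, -18], "angular": [0, 0, 0]}]'

```text
clock: 26.08
position: [587.8, -30.5, 355.7]
ee_rot: [0.708, -0.706, 0.002, -0.003]
contact_force: [1.4, 0.9, -0.4]
gripper_width: 34.1
```

```bash
python3 - <<'E'
from h import *
st(); nuts('top','t9'); nuts('side','s9'); p,d,c=grab('wrist','w9')
for f in('w9','s9'):
    p,d,c=load(f); hsv=cv2.cvtColor(p,cv2.COLOR_BGR2HSV)
    m=cv2.inRange(hsv,(10,150,60),(28,255,255)); k,l,s,ce=cv2.connectedComponentsWithStats(m)
    for i in range(1,k):
        X=onplane(c,ce[i],55)[0]
        if s[i,4]>25 and 500<X[0]<700 and -170<X[1]<70: print('tub',f,ce[i].round(0),s[i,4],X[:2].round(0))
E
```

```text
t 26.07 pos [587.8 -30.5 355.7] yawx -89.9 z [ 0.0067  0.0012 -1.    ] F [ 1.4   0.9  -0.35] w 34.1 j [ 0.22  0.26  0.14  0.   -1.44 -0.22]
tub w9 [346. 114.] 445 [553. -92.]
tub w9 [306. 129.] 427 [616. -68.]
tub w9 [345. 145.] 414 [554. -45.]
tub w9 [308. 163.] 404 [613. -15.]
tub w9 [345. 175.] 399 [553.   5.]
tub s9 [327. 211.] 434 [551. -40.]
tub s9 [307. 207.] 289 [612. -39.]
```

View pics/w9.png

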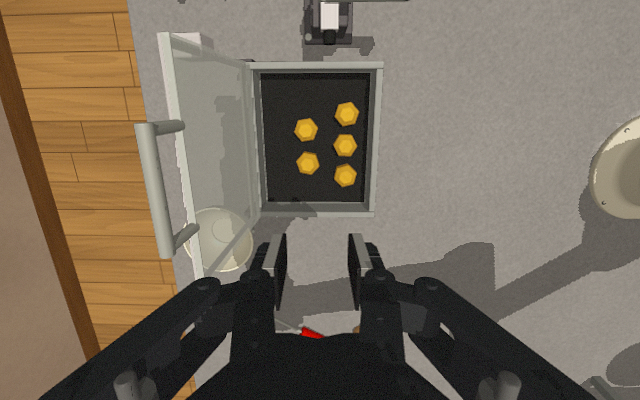

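All five nuts are in the tub and the flap stands open; its bar runs from (150,125) to (167,255) in this view.

```bash
python3 - <<'E'
from h import *
p,d,c=load('w9')
print(onplane(c,[[151,127],[167,254],[159,190]],313).round(1), proj(c,[[707,-50,313],[690,-50,313]]).round(0))
v,u=190,158
print(d[180:200:5,150:170:3], atdepth(c,[[u,v]],[d[v,u]]))
E
```

```text
[[705.3 -94.6 313. ]
 [710.2   2.3 313. ]
 [707.4 -50.  313. ]] [[160. 190.]
 [183. 190.]]
[[195.35191 194.50392 194.37967 197.49059 200.18272 525.6659  527.50494]
 [194.85825 195.33028 195.8631  197.45032 199.02739 529.68396 530.8269 ]
 [194.59474 195.01492 197.23271 197.29819 201.40509 534.2384  533.9842 ]
 [197.38527 195.7082  198.61467 198.3253  201.42026 202.94669 535.7643 ]] [[704.94851905 -51.67434659 318.10601295]]
```

Emit:
move_arm --moves '[{"gripper": -0.2, "xyz": [0.5, -3, 0], "angular": [0, 0, 0]}, {"gripper": -0.2, "xyz": [1, -7, 0], "angular": [0, 0, 0]}, {"gripper": -0.2, "xyz": [1.9, -11, 0], "angular": [0, 0, 0]}, {"gripper": -0.2, "xyz": [1.9, -11.7, 0], "angular": [0, 0, 0]}, {"gripper": -0.2, "xyz": [1.9, -11.7, 0], "angular": [0, 0, 0]}, {"gripper": -0.2, "xyz": [1.9, -11.7, 0], "angular": [0, 0, 0]}]'

```text
clock: 26.98
position: [704.9, -49.6, 350.9]
ee_rot: [0.707, -0.707, 0.0, -0.0]
contact_force: [0.4, -1.0, 0.7]
gripper_width: 34.2
```

```bash
python3 - <<'E'
from h import *
st()
E
```

```text
t 26.98 pos [704.9 -49.6 350.9] yawx -89.98 z [ 8.e-04  1.e-04 -1.e+00] F [ 0.41 -1.02  0.67] w 34.2 j [ 0.16  0.49  0.47  0.   -1.55 -0.16]
```

Emit:
move_arm --moves '[{"gripper": -0.2, "xyz": [0, -0.2, 2], "angular": [0, 0, 0]}, {"gripper": -0.2, "xyz": [0, -0.2, 4], "angular": [0, 0, 0]}, {"gripper": -0.2, "xyz": [0, -0.2, 5.4], "angular": [0, 0, 0]}, {"gripper": -0.2, "xyz": [0, -0.2, 5.4], "angular": [0, 0, 0]}, {"gripper": -0.6, "xyz": [0, -0.2, 5.4], "angular": [0, 0, 0]}, {"gripper": -1, "xyz": [0, -0.2, 5.4], "angular": [0, 0, 0]}, {"gripper": -1, "xyz": [0, -0.2, 5.4], "angular": [0, 0, 0]}, {"gripper": -1, "xyz": [0, -0.2, 5.4], "angular": [0, 0, 0]}, {"gripper": -1, "xyz": [0, -0.2, 5.4], "angular": [0, 0, 0]}]'

```text
clock: 28.1
position: [707.6, -49.9, 297.5]
ee_rot: [0.707, -0.707, 0.0, -0.0]
contact_force: [-3.4, 1.7, 5.2]
gripper_width: 9.7
```

```bash
python3 - <<'E'
from h import *
st()
E
```

```text
t 28.1 pos [707.6 -49.9 297.5] yawx -89.99 z [ 1.e-03 -3.e-04 -1.e+00] F [-3.35  1.69  5.2 ] w 9.7 j [ 0.16  0.5   0.36  0.   -1.43 -0.16]
```

Emit:
move_arm --moves '[{"gripper": -1, "xyz": [0, 1.56, -0.05], "angular": [0, 0, 0]}, {"gripper": -1, "xyz": [0, 3.8, 0.02], "angular": [0, 0, 0]}, {"gripper": -1, "xyz": [0, 6.02, 0.34], "angular": [0, 0, 0]}, {"gripper": -1, "xyz": [0, 8.19, 0.87], "angular": [0, 0, 0]}, {"gripper": -1, "xyz": [0, 10.3, 1.62], "angular": [0, 0, 0]}, {"gripper": -1, "xyz": [0, 12.33, 2.57], "angular": [0, 0, 0]}, {"gripper": -1, "xyz": [0, 14.25, 3.73], "angular": [0, 0, 0]}, {"gripper": -1, "xyz": [0, 16.04, 5.07], "angular": [0, 0, 0]}, {"gripper": -1, "xyz": [0, 17.69, 6.58], "angular": [0, 0, 0]}, {"gripper": -1, "xyz": [0, 19.19, 8.24], "angular": [0, 0, 0]}]'

```text
clock: 29.35
position: [516.2, -50.4, 213.5]
ee_rot: [-0.707, 0.707, -0.001, 0.001]
contact_force: [2.5, -2.2, -3.3]
gripper_width: 9.8
```

Emit:
move_arm --moves '[{"gripper": -1, "xyz": [0, 1.32, 1.81], "angular": [0, 0, 0]}, {"gripper": -1, "xyz": [0, 2.45, 3.75], "angular": [0, 0, 0]}, {"gripper": -1, "xyz": [0, 3.38, 5.78], "angular": [0, 0, 0]}, {"gripper": -1, "xyz": [0, 3.98, 7.47], "angular": [0, 0, 0]}, {"gripper": -1, "xyz": [0, 4.44, 9.2], "angular": [0, 0, 0]}, {"gripper": -1, "xyz": [0, 4.6, 10.0], "angular": [0, 0, 0]}, {"gripper": -1, "xyz": [0, 4.73, 10.74], "angular": [0, 0, 0]}, {"gripper": -1, "xyz": [0, 4.73, 10.74], "angular": [0, 0, 0]}]'

```text
clock: 30.35
position: [468.4, -50.4, 105.6]
ee_rot: [-0.707, 0.707, 0.0, -0.001]
contact_force: [-0.4, -4.4, -1.3]
gripper_width: 9.7
```

```bash
python3 - <<'E'
from h import *
st()
E
```

```text
t 30.35 pos [468.4 -50.4 105.6] yawx -90.01 z [-1.1e-03 -9.0e-04 -1.0e+00] F [-0.36 -4.39 -1.33] w 9.7 j [ 0.24  0.27 -0.53  0.   -0.77 -0.24]
```

Emit:
move_arm --moves '[{"gripper": -1, "xyz": [0, 0.06, 0.5], "angular": [0, 0, 0]}, {"gripper": -1, "xyz": [0, 0.1, 1.0], "angular": [0, 0, 0]}, {"gripper": -1, "xyz": [0, 0.15, 1.4], "angular": [0, 0, 0]}, {"gripper": -1, "xyz": [0, 0.18, 1.8], "angular": [0, 0, 0]}, {"gripper": -1, "xyz": [0, 0.2, 2.2], "angular": [0, 0, 0]}, {"gripper": -1, "xyz": [0, 0.22, 2.5], "angular": [0, 0, 0]}, {"gripper": -1, "xyz": [0, 0.23, 2.75], "angular": [0, 0, 0]}, {"gripper": -1, "xyz": [0, 0.24, 2.95], "angular": [0, 0, 0]}, {"gripper": -1, "xyz": [0, 0.25, 3.1], "angular": [0, 0, 0]}, {"gripper": -1, "xyz": [0, 0.25, 3.2], "angular": [0, 0, 0]}]'

```text
clock: 31.6
position: [465.9, -50.3, 74.0]
ee_rot: [0.707, -0.707, -0.0, 0.0]
contact_force: [-1.0, -5.0, -1.3]
gripper_width: 9.9
```

Emit:
move_arm --moves '[{"gripper": -1, "xyz": [0, 0, 0.1], "angular": [0, 0, 0]}, {"gripper": -1, "xyz": [0, 0, 0.2], "angular": [0, 0, 0]}, {"gripper": -1, "xyz": [0, 0, 0.2], "angular": [0, 0, 0]}]'

```text
clock: 31.98
position: [465.9, -50.3, 72.0]
ee_rot: [0.707, -0.707, 0.0, 0.0]
contact_force: [-1.3, -5.5, -2.3]
gripper_width: 10.0
```

```bash
python3 - <<'E'
from h import *
st()
E
```

```text
t 31.98 pos [465.9 -50.3  72. ] yawx -89.99 z [-6.e-04 -6.e-04 -1.e+00] F [-1.26 -5.47 -2.28] w 10.0 j [ 0.24  0.32 -0.58  0.   -0.68 -0.24]
```

Emit:
move_arm --moves '[{"gripper": -1, "xyz": [0, 0, 0.1], "angular": [0, 0, 0]}, {"gripper": -1, "xyz": [0, 0, 0.2], "angular": [0, 0, 0]}, {"gripper": -1, "xyz": [0, 0, 0.3], "angular": [0, 0, 0]}, {"gripper": -1, "xyz": [0, 0, 0.3], "angular": [0, 0, 0]}]'

```text
clock: 32.48
position: [466.0, -50.3, 71.3]
ee_rot: [0.708, -0.707, 0.0, 0.0]
contact_force: [-6.5, -4.3, 15.9]
gripper_width: 9.9
```

Emit:
move_arm --moves '[{"gripper": -0.6, "xyz": [0, 0, 0], "angular": [0, 0, 0]}, {"gripper": -0.4, "xyz": [0, 0, 0], "angular": [0, 0, 0]}, {"gripper": -0.3, "xyz": [0, 0, 0], "angular": [0, 0, 0]}, {"gripper": -0.3, "xyz": [0, 0, -2], "angular": [0, 0, 0]}, {"gripper": -0.3, "xyz": [0, 0, -6], "angular": [0, 0, 0]}, {"gripper": -0.3, "xyz": [0, 0, -10.5], "angular": [0, 0, 0]}, {"gripper": -0.3, "xyz": [3, -5, -10.5], "angular": [0, 0, 0]}, {"gripper": -0.3, "xyz": [6, -10.4, -10.5], "angular": [0, 0, 0]}, {"gripper": -0.3, "xyz": [6, -10.4, -10.5], "angular": [0, 0, 0]}, {"gripper": -0.3, "xyz": [6, -10.4, -10.5], "angular": [0, 0, 0]}]'

```text
clock: 33.72
position: [569.4, -109.7, 173.0]
ee_rot: [-0.707, 0.707, 0.001, -0.001]
contact_force: [0.2, -0.3, -0.1]
gripper_width: 30.1
```

```bash
python3 - <<'E'
from h import *
st(); p,d,c=grab('wrist','w10'); print(proj(c,[[578,-175,106],[578,-185,104],[488,-232,156],[573,-245,118]]).round(0), (-np.array(c['R']).T@np.array(c['t']).ravel()).round(0))
grab('side','s10')
E
```

```text
t 33.73 pos [ 569.4 -109.7  173. ] yawx -90.03 z [-2.3e-03  3.0e-04 -1.0e+00] F [ 0.15 -0.34 -0.14] w 30.1 j [ 0.09  0.36 -0.19 -0.   -1.03 -0.09]
[[307. 121.]
 [307. 107.]
 [482.  12.]
 [314.   6.]] [ 571. -189.  317.]
```

View pics/w10.png

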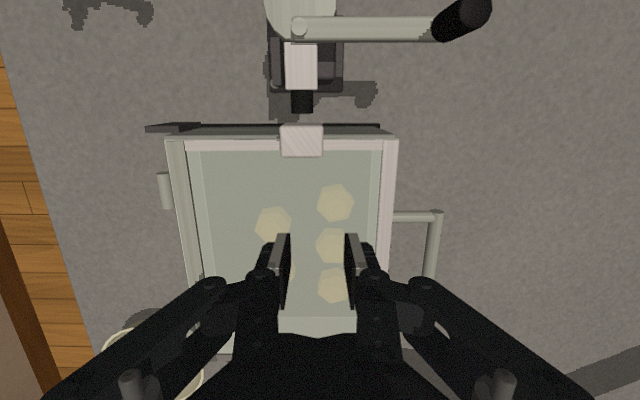

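The wrist view shows the flap shut with the nuts beneath it, the lug's edge at about (301,124), the nose front at about (302,113) and the knob at about (465,15). Next I'll measure the gap at sub-pixel level.

```bash
python3 - <<'E'
from h import *
p,d,c=load('w10')
g=cv2.cvtColor(p,cv2.COLOR_BGR2GRAY).astype(float)
print(g[84:132,296:308].mean(1).round(0).tolist())
for v in(108,125,128,140): print(v,g[v,270:335].round(0).astype(int).tolist())
P=lambda u,v,z:onplane(c,[[u,v]],z)[0].round(1)
print('bar',P(433,215,95),P(433,270,95),'knob top',P(477,10,156))
X=[P(*q,118) for q in((330,16),(400,17),(330,40),(400,41))]; print('lever edges',X)
for n,u,v in(('pivot?',300,27),):print(P(u,v,118))
print(P(300,10,118), 'tub rim corners',P(168,133,89),P(397,133,89))
E
```

```text
[181.0, 181.0, 180.0, 183.0, 176.0, 127.0, 25.0, 26.0, 28.0, 29.0, 27.0, 28.0, 24.0, 27.0, 28.0, 26.0, 27.0, 30.0, 28.0, 28.0, 27.0, 26.0, 29.0, 28.0, 26.0, 29.0, 27.0, 29.0, 28.0, 48.0, 90.0, 103.0, 101.0, 102.0, 105.0, 105.0, 112.0, 115.0, 106.0, 100.0, 98.0, 119.0, 154.0, 171.0, 180.0, 181.0, 181.0, 180.0]
108 [73, 71, 78, 76, 75, 76, 76, 70, 74, 71, 76, 71, 78, 72, 77, 75, 74, 73, 73, 77, 71, 44, 2, 20, 24, 29, 23, 24, 25, 25, 21, 26, 33, 29, 25, 27, 24, 30, 26, 24, 20, 15, 12, 100, 122, 118, 117, 115, 110, 112, 114, 116, 116, 115, 112, 114, 114, 115, 116, 113, 115, 113, 116, 115, 118]
125 [31, 23, 27, 31, 24, 19, 34, 20, 25, 20, 32, 83, 109, 118, 120, 118, 119, 117, 112, 116, 118, 115, 115, 113, 119, 116, 117, 120, 117, 119, 119, 114, 118, 119, 119, 122, 120, 120, 121, 120, 120, 116, 119, 120, 120, 118, 117, 117, 117, 121, 117, 104, 74, 31, 26, 37, 30, 33, 27, 21, 35, 27, 27, 29, 26]
128 [71, 72, 74, 71, 74, 75, 72, 73, 70, 121, 162, 181, 183, 181, 176, 180, 180, 181, 183, 178, 176, 179, 183, 183, 180, 179, 176, 177, 181, 183, 183, 181, 177, 174, 178, 181, 183, 181, 179, 182, 180, 179, 181, 178, 180, 182, 182, 179, 179, 178, 178, 172, 160, 111, 66, 75, 76, 77, 72, 78, 72, 67, 75, 77, 71]
140 [173, 174, 174, 171, 171, 174, 150, 122, 125, 115, 133, 164, 174, 178, 177, 180, 183, 185, 182, 183, 183, 184, 178, 176, 179, 180, 181, 179, 177, 177, 178, 183, 183, 179, 176, 175, 175, 177, 181, 180, 178, 176, 177, 177, 180, 181, 180, 178, 179, 179, 176, 167, 141, 159, 176, 177, 176, 176, 175, 175, 177, 174, 175, 175, 177]
bar [472.1 -96.6  95. ] [465.1 -42.5  95. ] knob top [ 490.7 -232.9  156. ]
lever edges [array([ 562.9, -239.3,  118. ]), array([ 519.4, -239. ,  118. ]), array([ 562.8, -225.8,  118. ]), array([ 518.3, -225.4,  118. ])]
[ 581.6 -233.2  118. ]
[ 581.5 -242.6  118. ] tub rim corners [ 689.8 -164.7   89. ] [ 507.2 -164.6   89. ]
```

```bash
python3 - <<'E'
from h import *
p,d,c=load('w10')
n=onplane(c,[[302,113.4]],110.5)[0]; l=onplane(c,[[302,125.9]],121.5)[0]; print(n,l,'gap',l[1]-n[1])
for z in(121.5,): print('lug sides',onplane(c,[[279.5,130],[323,130]],z))
g=cv2.cvtColor(p,cv2.COLOR_BGR2GRAY).astype(float)
print('lug vertical prof',g[120:170,300].astype(int).tolist())
print('back edge', [onplane(c,[[302,v]],121.5)[0][1].round(1) for v in(156,157,158)])
m=(g<45).astype(np.uint8); k,L,s,ce=cv2.connectedComponentsWithStats(m)
for i in range(1,k):
    if s[i,4]>60 and s[i,1]<130: print(s[i],ce[i].round(0))
E
```

```text
[ 581.53966732 -180.47601405  110.5       ] [ 581.12292257 -172.75297599  121.5       ] gap 7.723038065161688
lug sides [[ 596.45297709 -170.03279084  121.5       ]
 [ 566.8981439  -170.02808435  121.5       ]]
lug vertical prof [122, 118, 111, 98, 100, 119, 154, 171, 183, 183, 185, 179, 180, 176, 177, 180, 181, 184, 181, 181, 178, 177, 176, 178, 177, 179, 179, 179, 177, 176, 175, 176, 179, 181, 181, 173, 155, 134, 144, 149, 149, 149, 149, 149, 150, 148, 150, 149, 149, 150]
back edge [np.float64(-152.2), np.float64(-151.5), np.float64(-150.8)]
[ 431    0   61   43 1760] [460.  19.]
[270  39  19  54 203] [281.  70.]
[328  43   8  19  70] [333.  52.]
[290  77  53  37 736] [310.  96.]
[152 122 130  10 433] [213. 125.]
[323 124  57   4 122] [353. 125.]
```

Measured gap is about 7.7 to 8 mm, the pivot is at about (581,-232.5) and the knob at about (490,-232). I'll go above the knob with the jaws along y.

Emit:
move_arm --moves '[{"gripper": -0.1, "xyz": [0, 0, -3], "angular": [0, 0, 0.18]}, {"gripper": -0.1, "xyz": [2, 2, -3], "angular": [0, 0, 0.36]}, {"gripper": -0.1, "xyz": [4, 3, -3], "angular": [0, 0, 0.54]}, {"gripper": -0.1, "xyz": [6, 4, -3], "angular": [0, 0, 0.72]}, {"gripper": -0.1, "xyz": [8, 5, -3], "angular": [0, 0, 0.9]}, {"gripper": -0.1, "xyz": [10, 6, -3], "angular": [0, 0, 1.08]}, {"gripper": -0.1, "xyz": [12, 7, -3], "angular": [0, 0, 1.26]}, {"gripper": -0.1, "xyz": [12.2, 7.9, -3], "angular": [0, 0, 1.44]}, {"gripper": -0.1, "xyz": [12.2, 7.9, -3], "angular": [0, 0, 1.571]}, {"gripper": -0.1, "xyz": [12.2, 7.9, -3], "angular": [0, 0, 1.571]}]'

```text
clock: 35.08
position: [490.5, -231.2, 204.8]
ee_rot: [-0.001, 1.0, -0.0, 0.001]
contact_force: [0.3, -0.2, -0.0]
gripper_width: 38.7
```

Emit:
move_arm --moves '[{"gripper": -0.1, "xyz": [0, 0, 0], "angular": [0, 0, 0]}, {"gripper": -0.1, "xyz": [0, 0, 0], "angular": [0, 0, 0]}]'

```text
clock: 35.33
position: [491.1, -231.5, 204.3]
ee_rot: [-0.001, 1.0, -0.0, 0.0]
contact_force: [0.7, 1.0, 0.5]
gripper_width: 38.5
```

```bash
python3 - <<'E'
from h import *
st(); p,d,c=grab('wrist','w11'); print(proj(c,[[490,-232,156],[490,-232,118],[581,-232,118]]).round(0))
E
```

```text
t 35.33 pos [ 491.1 -231.5  204.3] yawx -179.93 z [ 2.e-04 -0.e+00 -1.e+00] F [0.69 0.96 0.48] w 38.5 j [-0.14  0.27 -0.24 -0.   -1.07 -1.43]
[[317. 210.]
 [317. 193.]
 [317. 284.]]
```

View pics/w11.png

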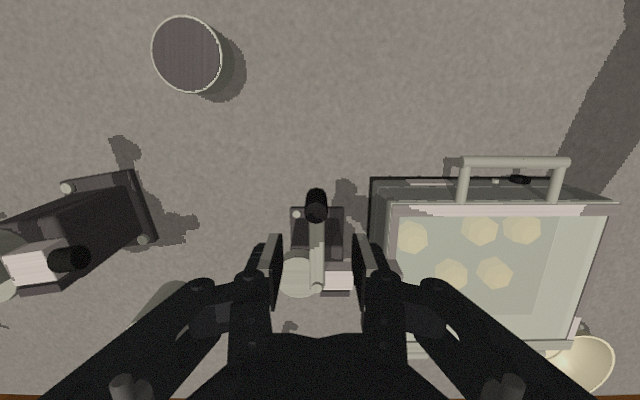

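The knob is at (316,205), centred between the fingers. Descending to grip it.

Emit:
move_arm --moves '[{"gripper": -0.1, "xyz": [0, 0, 3], "angular": [0, 0, 0]}, {"gripper": -0.1, "xyz": [0, 0, 6], "angular": [0, 0, 0]}, {"gripper": -0.1, "xyz": [0, 0, 8], "angular": [0, 0, 0]}, {"gripper": -0.1, "xyz": [0, 0, 8], "angular": [0, 0, 0]}, {"gripper": -0.4, "xyz": [0, 0, 8], "angular": [0, 0, 0]}, {"gripper": -0.6, "xyz": [0, 0, 8], "angular": [0, 0, 0]}, {"gripper": -0.6, "xyz": [0, 0, 8], "angular": [0, 0, 0]}, {"gripper": -0.6, "xyz": [0, 0, 8], "angular": [0, 0, 0]}]'

```text
clock: 36.38
position: [491.9, -232.2, 125.3]
ee_rot: [-0.0, 1.0, -0.0, 0.001]
contact_force: [0.2, -1.7, 4.5]
gripper_width: 17.6
```

```bash
python3 - <<'E'
from h import *
st()
E
```

```text
t 36.38 pos [ 491.9 -232.2  125.3] yawx -179.99 z [ 0.0024 -0.001  -1.    ] F [ 0.21 -1.66  4.47] w 17.6 j [-0.14  0.35 -0.34  0.   -0.88 -1.43]
```

Emit:
move_arm --moves '[{"gripper": -0.6, "xyz": [-0.05, -0.9, 0], "angular": [0, 0, -0.1]}, {"gripper": -0.6, "xyz": [-0.18, -1.79, 0], "angular": [0, 0, -0.2]}, {"gripper": -0.6, "xyz": [-0.4, -2.66, 0], "angular": [0, 0, -0.3]}, {"gripper": -0.6, "xyz": [-0.71, -3.5, 0], "angular": [0, 0, -0.4]}, {"gripper": -0.6, "xyz": [-1.1, -4.31, 0], "angular": [0, 0, -0.5]}, {"gripper": -0.6, "xyz": [-1.57, -5.08, 0], "angular": [0, 0, -0.6]}, {"gripper": -0.6, "xyz": [-1.57, -5.08, 0], "angular": [0, 0, -0.6]}, {"gripper": -0.6, "xyz": [-1.57, -5.08, 0], "angular": [0, 0, -0.6]}]'

```text
clock: 37.38
position: [508.1, -283.0, 125.3]
ee_rot: [-0.296, 0.955, -0.001, 0.001]
contact_force: [1.6, -0.7, 4.8]
gripper_width: 17.2
```

```bash
cat >> h.py <<'E'
def cam(n=4):
    F=[];X=[]
    for _ in range(n):
        arm.get_image('side'); s=arm.read_state(); F.append(s['contact_force']);X.append(s['position'])
    s,R=st(); x=np.mean(X,0); th=np.arctan2(-232.3-x[1],581-x[0]); f=np.mean(F,0); t=np.array([np.sin(th),-np.cos(th)])
    print('theta',th.round(4),'Ftan',(f[:2]@t).round(2),'Frad',(f[:2]@[-np.cos(th),-np.sin(th)]).round(2),'rad',np.hypot(*(x[:2]-[581,-232.3])).round(1))
E
python3 - <<'E'
from h import *
cam()
E
```

```text
t 37.58 pos [ 508.1 -283.   125.3] yawx -145.59 z [ 0.0034 -0.0015 -1.    ] F [ 1.93 -0.78  6.15] w 17.5 j [-0.23  0.41 -0.25  0.   -0.91 -0.74]
theta 0.6079 Ftan 1.6 Frad -1.28 rad 88.8
```

Emit:
move_arm --moves '[{"gripper": -0.1, "xyz": [0, 0, 0], "angular": [0, 0, 0]}, {"gripper": -0.1, "xyz": [0, 0, 0], "angular": [0, 0, 0]}, {"gripper": -0.1, "xyz": [0, 0, -4], "angular": [0, 0, 0]}, {"gripper": -0.1, "xyz": [0, 0, -8], "angular": [0, 0, 0]}, {"gripper": -0.1, "xyz": [-4, 3, -8], "angular": [0, 0, -0.17]}, {"gripper": -0.1, "xyz": [-8, 6, -8], "angular": [0, 0, -0.34]}, {"gripper": -0.1, "xyz": [-12, 9, -8], "angular": [0, 0, -0.51]}, {"gripper": -0.1, "xyz": [-16, 11.6, -8], "angular": [0, 0, -0.68]}, {"gripper": -0.1, "xyz": [-16, 11.6, -5], "angular": [0, 0, -0.85]}, {"gripper": -0.1, "xyz": [-16, 11.6, 0], "angular": [0, 0, -0.97]}]'

```text
clock: 38.83
position: [574.4, -95.5, 124.3]
ee_rot: [0.709, -0.705, 0.001, -0.001]
contact_force: [0.7, -0.0, -0.5]
gripper_width: 38.6
```

Emit:
move_arm --moves '[{"gripper": -0.1, "xyz": [0, 0, 0], "angular": [0, 0, 0]}, {"gripper": -0.1, "xyz": [0, 0, 0], "angular": [0, 0, 0]}, {"gripper": -0.1, "xyz": [0, 0, 0], "angular": [0, 0, 0]}]'

```text
clock: 39.2
position: [574.7, -96.8, 126.3]
ee_rot: [-0.706, 0.708, -0.001, 0.001]
contact_force: [0.2, 0.2, 0.4]
gripper_width: 38.3
```

```bash
python3 - <<'E'
from h import *
st(); p,d,c=grab('wrist','w12'); print((-np.array(c['R']).T@np.array(c['t']).ravel()).round(0))
uv=proj(c,[[581,-174,115]])[0].astype(int); print(uv)
u0=max(uv[0]-80,0);v0=max(uv[1]-60,0)
cv2.imwrite('pics/cr12.png',cv2.resize(p[v0:v0+120,u0:u0+160],None,fx=4,fy=4,interpolation=cv2.INTER_NEAREST)); print(u0,v0)
E
```

```text
t 39.2 pos [574.7 -96.8 126.3] yawx -90.11 z [ 0.004 -0.    -1.   ] F [0.17 0.2  0.4 ] w 38.3 j [ 0.11  0.41 -0.24  0.   -0.92 -0.11]
[ 576. -176.  270.]
[308 104]
228 44
```

View pics/cr12.png

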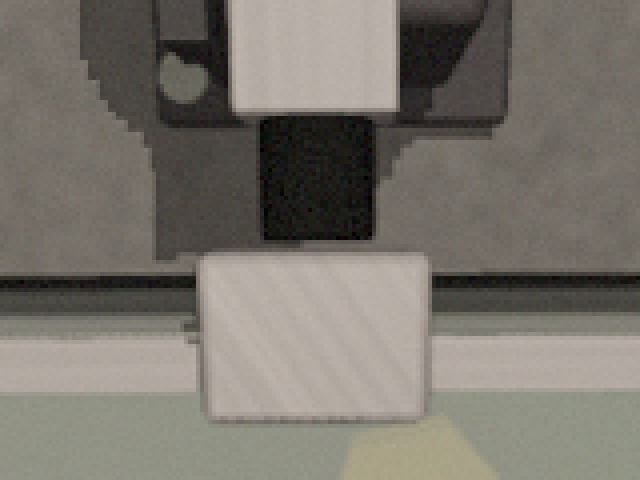

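The crop shows the nose's front edge at crop row ~240 and the lug's edge at ~253, so a small gap remains at cam ≈0.6.

```bash
python3 - <<'E'
from h import *
p,d,c=load('w12'); g=cv2.cvtColor(p,cv2.COLOR_BGR2GRAY).astype(float)
print(g[66:116,297:318].mean(1).round(0).tolist())
def edge(v0,v1):
    q=g[v0:v1,297:318].mean(1); a,b=q[0],q[-1]; return v0-.5+((b-q)/(b-a)).sum()
n=edge(100,107); print('nose edge',n)
N=lambda v,z:onplane(c,[[307,v]],z)[0][1]
for v in(106.6,107,107.4,107.8): print(v,'gap',N(v,121.5)-N(n,110.5))
print('nose sides',onplane(c,[[228+261/4-.5,100],[228+375/4-.5,100]],104)[:,0],'lug sides',onplane(c,[[228+200/4-.5,130],[228+429/4-.5,130]],121.5)[:,0],'lug back',N(44+422/4-.5,121.5),'block',N(44+110/4-.5,118),'nose',N(n,110.5))
# knob/lever angle
E
```

```text
[176.0, 176.0, 176.0, 178.0, 175.0, 142.0, 79.0, 22.0, 24.0, 24.0, 24.0, 23.0, 24.0, 25.0, 27.0, 25.0, 24.0, 26.0, 24.0, 27.0, 26.0, 26.0, 25.0, 25.0, 27.0, 26.0, 24.0, 25.0, 25.0, 24.0, 24.0, 26.0, 25.0, 24.0, 26.0, 27.0, 22.0, 15.0, 77.0, 93.0, 96.0, 137.0, 159.0, 166.0, 175.0, 178.0, 178.0, 177.0, 177.0, 177.0]
nose edge 104.02760736196319
106.6 gap 1.1324503196718183
107 gap 1.3266313926678492
107.4 gap 1.5209652167135346
107.8 gap 1.7154520184052444
nose sides [589.94811378 573.96444699] lug sides [596.73235768 567.10818451] lug back -151.72211180291075 block -190.22548493810774 nose -174.33370935796694
```

The remaining gap is about 1.3 mm at θ≈0.605, so the target is θ≈0.885. Returning to the knob.

Emit:
move_arm --moves '[{"gripper": -0.1, "xyz": [0, 0, -4], "angular": [0, 0, 0]}, {"gripper": -0.1, "xyz": [0, 0, -8], "angular": [0, 0, 0.15]}, {"gripper": -0.1, "xyz": [4, 1.6, -8], "angular": [0, 0, 0.3]}, {"gripper": -0.1, "xyz": [9, 3.3, -8], "angular": [0, 0, 0.45]}, {"gripper": -0.1, "xyz": [14, 5, -8], "angular": [0, 0, 0.6]}, {"gripper": -0.1, "xyz": [18.6, 6.66, -8], "angular": [0, 0, 0.75]}, {"gripper": -0.1, "xyz": [18.6, 6.66, -8], "angular": [0, 0, 0.9]}, {"gripper": -0.1, "xyz": [18.6, 6.66, -8], "angular": [0, 0, 0.97]}, {"gripper": -0.1, "xyz": [18.6, 6.66, -8], "angular": [0, 0, 0.97]}]'

```text
clock: 40.38
position: [506.7, -282.9, 205.4]
ee_rot: [-0.295, 0.955, -0.001, 0.001]
contact_force: [-0.0, -0.4, -0.2]
gripper_width: 38.4
```

```bash
python3 - <<'E'
from h import *
st()
E
```

```text
t 40.38 pos [ 506.7 -282.9  205.4] yawx -145.64 z [ 2.1e-03 -6.0e-04 -1.0e+00] F [-0.03 -0.39 -0.16] w 38.4 j [-0.23  0.33 -0.15  0.   -1.1  -0.74]
```

Emit:
move_arm --moves '[{"gripper": -0.1, "xyz": [0, 0, 3], "angular": [0, 0, 0]}, {"gripper": -0.1, "xyz": [0, 0, 6], "angular": [0, 0, 0]}, {"gripper": -0.1, "xyz": [0, 0, 8], "angular": [0, 0, 0]}, {"gripper": -0.1, "xyz": [0, 0, 8], "angular": [0, 0, 0]}, {"gripper": -0.4, "xyz": [0, 0, 8], "angular": [0, 0, 0]}, {"gripper": -0.6, "xyz": [0, 0, 8], "angular": [0, 0, 0]}, {"gripper": -0.6, "xyz": [0, 0, 8], "angular": [0, 0, 0]}, {"gripper": -0.6, "xyz": [0, 0, 8], "angular": [0, 0, 0]}]'

```text
clock: 41.38
position: [507.6, -282.9, 125.7]
ee_rot: [-0.296, 0.955, -0.001, 0.001]
contact_force: [-0.2, 0.2, 5.0]
gripper_width: 17.1
```

```bash
python3 - <<'E'
from h import *
cam(2)
E
```

```text
t 41.48 pos [ 507.6 -282.9  125.7] yawx -145.6 z [ 0.0028 -0.0014 -1.    ] F [0.25 0.38 5.44] w 17.6 j [-0.23  0.41 -0.25  0.   -0.91 -0.74]
theta 0.6039 Ftan -0.23 Frad -0.17 rad 89.2
```

Emit:
move_arm --moves '[{"gripper": -0.6, "xyz": [-0.01, -0.32, 0], "angular": [0, 0, -0.035]}, {"gripper": -0.6, "xyz": [-0.02, -0.63, 0], "angular": [0, 0, -0.07]}, {"gripper": -0.6, "xyz": [-0.05, -0.94, 0], "angular": [0, 0, -0.105]}, {"gripper": -0.6, "xyz": [-0.09, -1.26, 0], "angular": [0, 0, -0.14]}, {"gripper": -0.6, "xyz": [-0.2, -1.88, 0], "angular": [0, 0, -0.21]}, {"gripper": -0.6, "xyz": [-0.28, -2.2, 0], "angular": [0, 0, -0.245]}, {"gripper": -0.6, "xyz": [-0.35, -2.49, 0], "angular": [0, 0, -0.28]}, {"gripper": -0.6, "xyz": [-0.35, -2.49, 0], "angular": [0, 0, -0.28]}, {"gripper": -0.6, "xyz": [-0.35, -2.49, 0], "angular": [0, 0, -0.28]}]'

```text
clock: 42.6
position: [524.3, -300.9, 125.7]
ee_rot: [-0.426, 0.905, -0.001, 0.001]
contact_force: [0.2, 1.6, 6.7]
gripper_width: 17.5
```

```bash
python3 - <<'E'
from h import *
cam(2)
E
```

```text
t 42.7 pos [ 524.3 -300.9  125.7] yawx -129.57 z [ 2.2e-03 -5.0e-04 -1.0e+00] F [-0.61  2.49  6.92] w 17.2 j [-0.25  0.44 -0.19 -0.   -0.94 -0.44]
theta 0.8804 Ftan -2.03 Frad -1.89 rad 89.0
```

Emit:
move_arm --moves '[{"gripper": -0.3, "xyz": [0, 0, 0], "angular": [0, 0, 0]}, {"gripper": -0.1, "xyz": [0, 0, 0], "angular": [0, 0, 0]}, {"gripper": -0.1, "xyz": [0, 0, -4], "angular": [0, 0, 0]}, {"gripper": -0.1, "xyz": [0, 0, -8], "angular": [0, 0, 0]}, {"gripper": -0.1, "xyz": [-5, 2.5, -8], "angular": [0, 0, -0.17]}, {"gripper": -0.1, "xyz": [-10, 5, -8], "angular": [0, 0, -0.34]}, {"gripper": -0.1, "xyz": [-15, 7.3, -8], "angular": [0, 0, -0.51]}, {"gripper": -0.1, "xyz": [-18.9, 9.1, -8], "angular": [0, 0, -0.65]}, {"gripper": -0.1, "xyz": [-18.9, 9.1, -4], "angular": [0, 0, -0.69]}, {"gripper": -0.1, "xyz": [-18.9, 9.1, 0], "angular": [0, 0, -0.69]}]'

```text
clock: 43.95
position: [573.9, -96.5, 123.1]
ee_rot: [0.707, -0.707, 0.0, -0.0]
contact_force: [0.5, -0.7, -0.2]
gripper_width: 38.3
```

Emit:
move_arm --moves '[{"gripper": -0.1, "xyz": [0, 0, 0], "angular": [0, 0, 0]}, {"gripper": -0.1, "xyz": [0, 0, 0], "angular": [0, 0, 0]}, {"gripper": -0.1, "xyz": [0, 0, 0], "angular": [0, 0, 0]}]'

```text
clock: 44.32
position: [575.1, -97.6, 126.1]
ee_rot: [-0.707, 0.707, -0.001, 0.001]
contact_force: [0.2, -0.6, 0.1]
gripper_width: 38.7
```

```bash
python3 - <<'E'
from h import *
st(); p,d,c=grab('wrist','w13'); g=cv2.cvtColor(p,cv2.COLOR_BGR2GRAY).astype(float)
print(g[66:120,297:318].mean(1).round(0).tolist())
for f in('w12','w13'):
    p,d,c=load(f); g=cv2.cvtColor(p,cv2.COLOR_BGR2GRAY).astype(float); q=g[:,297:318].mean(1)
    N=lambda v,z:onplane(c,[[307,v]],z)[0][1]
    def cross(a,b,lv):
        for v in range(a,b):
            if (q[v]-lv)*(q[v+1]-lv)<=0: return v+(q[v]-lv)/(q[v]-q[v+1])
    b=cross(60,95,100); l=cross(95,125,140); print(f,'block v',b,N(b,118),'lug140 v',l,N(l,121.5),'D',N(l,121.5)-N(b,118))
v0,u0=44,228
cv2.imwrite('pics/cr13.png',cv2.resize(load('w13')[0][v0:v0+120,u0:u0+160],None,fx=4,fy=4,interpolation=cv2.INTER_NEAREST))
E
```

```text
t 44.33 pos [575.1 -97.6 126.1] yawx -90.06 z [ 0.0037  0.     -1.    ] F [ 0.24 -0.61  0.06] w 38.7 j [ 0.11  0.41 -0.24  0.   -0.92 -0.11]
[176.0, 176.0, 176.0, 177.0, 177.0, 176.0, 176.0, 176.0, 176.0, 178.0, 168.0, 91.0, 48.0, 36.0, 22.0, 25.0, 24.0, 25.0, 26.0, 26.0, 24.0, 25.0, 26.0, 25.0, 25.0, 27.0, 25.0, 26.0, 23.0, 25.0, 26.0, 25.0, 26.0, 25.0, 23.0, 26.0, 26.0, 25.0, 26.0, 26.0, 23.0, 28.0, 94.0, 145.0, 161.0, 167.0, 175.0, 178.0, 177.0, 177.0, 177.0, 177.0, 176.0, 176.0]
w12 block v 71.66412795125666 -189.91706778608315 lug140 v 107.14967462039046 -172.93437875901648 D 16.98268902706667
w13 block v 76.88875077688004 -188.3393112285574 lug140 v 108.90737240075615 -172.96378945028292 D 15.375521778274475
```

View pics/cr13.png

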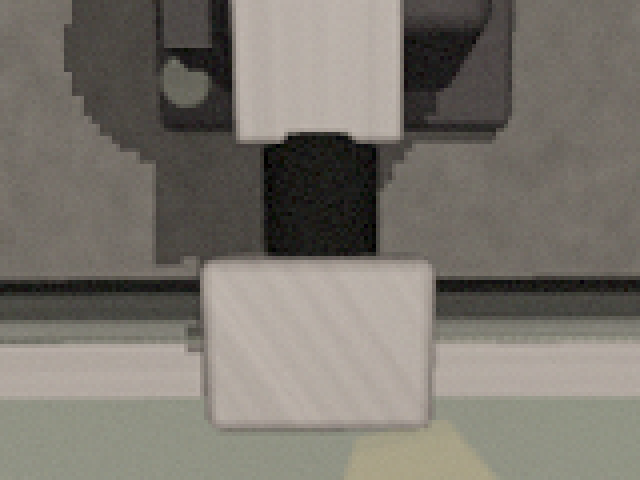

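The crop shows the nose touching the lug and pushed back slightly into the jaw block, so it is squeezed. I'll quantify it from columns beside the nose.

```bash
python3 - <<'E'
from h import *
for f in('w12','w13'):
    p,d,c=load(f); g=cv2.cvtColor(p,cv2.COLOR_BGR2GRAY).astype(float)
    for a,b in((288,292),(323,326)):
        q=g[:,a:b].mean(1); N=lambda v,z:onplane(c,[[(a+b)/2,v]],z)[0][1]
        v=next(v+(q[v]-115)/(q[v]-q[v+1]) for v in range(60,95) if q[v]>115>=q[v+1]); 
        q2=g[:,297:318].mean(1); l=next(v+(140-q2[v])/(q2[v+1]-q2[v]) for v in range(98,125) if q2[v]<140<=q2[v+1])
        print(f,a,'block',round(v,2),'D',[(N(l,121.5)-N(v,z)).round(2) for z in(111,118)])
E
```

```text
w12 288 block 71.75 D [np.float64(17.59), np.float64(16.95)]
w12 323 block 71.4 D [np.float64(17.75), np.float64(17.1)]
w13 288 block 79.05 D [np.float64(14.85), np.float64(14.37)]
w13 323 block 78.84 D [np.float64(14.94), np.float64(14.46)]
```

Emit:
move_arm --moves '[{"gripper": -0.1, "xyz": [0, 0, -5], "angular": [0, 0, 0]}, {"gripper": -0.1, "xyz": [0, 0, -11], "angular": [0, 0, 0]}, {"gripper": -0.1, "xyz": [0, 4, -17], "angular": [0, 0, 0]}, {"gripper": -0.1, "xyz": [0, 10, -17], "angular": [0, 0, 0]}, {"gripper": -0.1, "xyz": [0, 15, -17], "angular": [0, 0, 0]}, {"gripper": -0.1, "xyz": [0, 15, -17], "angular": [0, 0, 0]}, {"gripper": -0.1, "xyz": [0, 15, -17], "angular": [0, 0, 0]}]'

```text
clock: 45.25
position: [424.3, -97.4, 295.4]
ee_rot: [-0.707, 0.707, -0.001, 0.001]
contact_force: [-1.2, 0.5, -0.9]
gripper_width: 38.1
```

```bash
python3 - <<'E'
from h import *
st(); nuts('side','s14'); p,d,c=grab('top','t14')
E
```

```text
t 45.25 pos [424.3 -97.4 295.4] yawx -90.05 z [ 3.3e-03  2.0e-04 -1.0e+00] F [-1.21  0.55 -0.9 ] w 38.1 j [ 0.15  0.01 -0.31  0.   -1.25 -0.15]
```

View pics/s14.png

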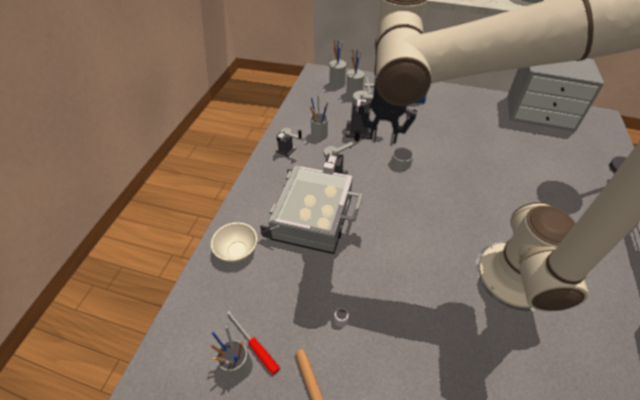

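The side view shows the flap shut over five nuts, the cam lever turned, the other things in place and the arm clear. Handing in.

```bash
python3 -c "
from h import *
print(arm.job_done())"
```

```text
the job is handed in; nothing more can be done
None
```

The job is done and handed in at about 45 s on the robot's clock.

- **Nuts:** I opened the flap until its spring held it and put all five nuts I found into the tub. The last picture shows them there and none left on the bench.
- **Flap:** I lowered it in the grip all the way. At the stop the wrist force rose from -2 N to +16 N, and the last picture shows it shut.
- **Clamp:** I used the middle-sized one, next to the lug, and turned its lever to about 0.88 rad. The rubber nose touches the lug, and I estimate it is squeezed by about 1.2 to 1.7 mm, most likely about 1.4 mm. I worked this out from pictures and lever travel; I did not get a clean force reading of the contact.
- **Disagreement:** The two gap measurements differed a little. The first look gave about 7.7 mm in all. A closer look with the cam at 0.6 rad implied about 7.3 mm, and I used that.
- **Other things:** The bowl, pot, hammer, driver and cans look to be where they were in the last picture, and the arm was clear when I handed in.

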